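# Close the print head's split bearing housing and hold it pressed

## Robot

A 6-joint arm with a two-finger parallel gripper is mounted at the origin on the work surface. World frame = base frame: x ahead of the robot, y to its left, z up, the work surface at z = 0. Lengths are in m, angles in rad, forces in N, time in s.
With the tool pointing down it reaches from about 0.375 to 0.9 m from the base axis. Payload 3.1 kg.
Tool frame: the origin (TCP) lies on the centre line of the jaws, within the pads' length; the fingertips stand 25 mm ahead of it and the grasp point (between the pads) lies 6 mm ahead of it (robot.nose_length is the y of the fingertips in the tool frame, in m); y points along the fingers, z is the direction in which the jaws open and shut, and the axes are right-handed (so a half turn about y gives the same grasp; the last joint's range is limited). The gripper opens to 87 mm and grips with 3 to 60 N. Pads are 19 mm wide; open, the fingers measure 117 mm over their backs; the gripper's body (75 mm by 190 mm) begins 51 mm behind the grasp point.
Start: joints at [1.058, 0.527, 1.433, -0, 1.181, -0.178], TCP at [0.205, 0.59, 0.226] pointing down, gripper open.
Joint ranges: [-3.08, 3.08], [-0.75, 2.2], [0.22, 2.44], [-1.43, 4.57], [0, 2.65], [-2.85, 2.85]. Speed limits (rad/s): [2.79, 2.79, 3.14, 3.14, 3.14, 3.14].

## Interface

Orientations are given as a unit quaternion [x, y, z, w].
In Python, from rig import robot, eyes, ticket gives the robot as it stands.
- The arm moves only by the tool play_rows, never from a script. Its argument "series" is a list of rows, each a list of 7 numbers: the opening, from 0 (shut) to 1 (fully open), then the shift along the tool's x, y, z scaled (see below), then the turn, a rotation vector about the tool's x, y, z scaled (see below). In form: [[claw, dx, dy, dz, ax, ay, az], ...]. A call has 1 to 12 rows; each row shifts and turns the commanded pose from where the row before left it, along the tool's axes as they then stand; what a row does not reach is not made up. The controller multiplies each number of a shift by 100 mm and each number of a turn by 180 degrees. A row lasts 1/12 s, in which the tool goes at most 41.7 mm and 7.16 degrees, less where a joint would pass 70% of its speed; a pose out of reach is approached as far as the arm can. A call with a number of a shift or a turn outside -1 to 1 is refused whole. A call with a gripper value outside its range is refused whole. The fingers move at their own pace and stop on an object; "grip_force" is the grip in N (left out, the last holds). Time passes only in rows, so rows that do not move let the fingers close. It gives the time, the measured TCP pose, the force and the opening at its end, in the units of the state.
- robot.get_obs(): the state, without advancing time (a new reading comes with each control period).
- eyes.camera(name): name is "side" or "top"; returns the picture (480x640x3 uint8, red, green, blue); there is no depth.
- eyes.camera_params(name): a dict with "K" (3x3 intrinsics, pixels), "D" ([k1, k2, p1, p2, k3] as OpenCV has them; the pictures are not rectified), "rvec" (rotation vector, rad) and "tvec" (3), from world to camera coordinates, as OpenCV has them. Camera axes: x right, y down, z forward; pixel columns grow to the right and rows downward; lengths in m; the calibration is good to about 2 mm. A picture is of the moment at which its call begins. camera_params takes no time and is no camera call.
- ticket.hand_in(): hands the job in, once; it reports no verdict.
The state is a dict: "time": time; "q": joint angles; "joint_velocities": joint speeds; "joint_torque": joint torques, N m; "position": TCP position; "tool_rot": TCP orientation; "ft_force": force on the tool from outside, world axes, zero at the start; "moment": the same for the moment, N m; "grip_width": finger opening in m.
Only numpy, scipy, OpenCV 4.12 (cv2) and the standard library are available. Lean on these libraries where they do the work, as an engineer would, in place of code of your own. Each camera call takes 0.05 s, during which the arm holds its last target.

## Task

Set the two steel bearings flat, side by side, in the two round pockets of the blue lower housing half that is fixed to the table (either bearing in either pocket), then lift the blue cover by its grey rib and fit it over them onto the two steel dowels until it sits flush all round. Lower the parts into place instead of dropping them, and leave everything else on the table undisturbed. Finish while still gripping the rib and pressing the cover firmly down, with roughly 15 to 20 N, as if the glue were setting: do not let go.

Things in the scene. Friction and masses are not known exactly. Their poses are not given: they have to be found in the camera images.
- lower: blue lower housing half, 154 mm along its x, 72 mm along y, one with an aluminium plate 176 x 84 x 8 mm under it that is fixed to the table. Its flat upper (parting) face is 38 mm above the table. Origin: centre of the plate's underside; x along the housing, z up. It never moves in the job; its place and yaw differ from start to start
- lower_face (a point): centre of the lower half's parting face, 38 mm above the table; axes as lower
- pocket_a (a point): centre of the floor of the round pocket at x = -27 mm of lower: 46 mm diameter, 10 mm deep, floor 28 mm above the table
- pocket_b (a point): centre of the floor of the round pocket at x = +27 mm of lower, the same size
- dowel_a (a point): tip of the upright steel dowel at x = -64 mm, y = 0 of lower: 10 mm diameter, rising 24 mm above the parting face; the last 4 mm taper to 5 mm diameter
- dowel_b (a point): tip of the same dowel at x = +64 mm, y = 0 of lower
- cover: blue cover, 154 mm along its x, 72 mm along y, 30 mm thick, 0.25 to 0.45 kg, loose on the table right way up. Origin: centre of its underside; x along it, z up. Dowel holes right through, 12.5 mm diameter, at x = -64 and +64 mm, y = 0. Underside recesses 48 mm wide, 21 mm deep at x = -27 and +27 mm clear the bearings. Fits either way round. Closed: origin at lower_face
- cover_grip (a point): middle of the grey plastic rib on top of the cover, 48 mm above the cover's underside; axes as cover. The rib is 74 mm along x, 22 mm wide along y and reaches from 30 to 66 mm above the underside
- bearing_a: steel ball bearing with black seals, a disc 42 mm in diameter and 28 mm tall with 2 mm chamfers, about 0.15 kg, lying flat on the table. Origin: centre of its underside, axis along z. Seated in a pocket it stands 18 mm proud of the parting face; the closed cover does not touch its top
- bearing_b: second bearing, the same as bearing_a
- nozzle: small brass extruder nozzle standing point up: foot 34 mm across, 40 mm tall. Bystander. Origin: centre of its underside
- jar: small white plastic jar with an orange lid, 44 mm across, 45 mm tall. Bystander. Origin: centre of its underside
- cup: ribbed terracotta cup, 73 mm across, 85 mm tall, on a white plaster disc on an aluminium plate (170 x 260 mm) at the far side of the table. Bystander. Origin: centre of its underside
- screwdriver: yellow-handled screwdriver lying at the far side of the table. Bystander
- brush: wooden-handled brush lying at the far side of the table. Bystander
- gauge: round steel dial gauge lying face up, 58 mm across, 22 mm tall, with a short stem. Bystander. Origin: centre of its underside
- pot: clear plastic beaker, 70 mm across, 70 mm tall. Bystander. Origin: centre of its underside

How it is judged:
On the way, in this order (a step that is already met when the one before it is completed fails the run):
1. both bearings sit flat in the pockets, one in each, let go, with the cover not yet over them ((distance between bearing_a and pocket_a below 0.005 m or distance between bearing_a and pocket_b below 0.005 m) and angle between each of bearing_a, bearing_b's own z axis and vertical below 0.08 rad and (distance between bearing_b and pocket_a below 0.005 m or distance between bearing_b and pocket_b below 0.005 m) and contact force between each of bearing_a, bearing_b and the fingers below 0.1 N and horizontal distance between cover and lower above 0.06 m), for 0.2 s.
2. the cover has been put on the dowels and sits flush (horizontal distance between cover and lower_face below 0.003 m and z of cover in the frame of lower_face between -0.004 and 0.0025 m and angle between the x axis of cover and the x axis of lower, either way round below 0.05 rad and angle between the z axis of cover and the z axis of lower, either way round below 0.03 rad and z of cover_grip in the frame of lower_face above 0.03 m), for 0.2 s.
At the end, for the whole second after the job is handed in: Each pocket holds a flat bearing (within 5 mm, 0.08 rad); the cover sits on the dowels, flush to 2.5 mm, centred to 3 mm, aligned to 0.05 rad either way round, level to 0.03 rad, still; the fingers hold it with over 5 N and press it on the lower half with over 9 N (all of step 2 and (distance between bearing_a and pocket_a below 0.005 m or distance between bearing_a and pocket_b below 0.005 m) and angle between each of bearing_a, bearing_b's own z axis and vertical below 0.08 rad and (distance between bearing_b and pocket_a below 0.005 m or distance between bearing_b and pocket_b below 0.005 m) and contact force between cover and lower above 9 N and contact force between cover and the fingers above 5 N and linear speed of cover below 0.01 m/s); the arm keeps its last pose, push and grip.
It fails at once if another thing on the table is knocked or moved (more than 25 mm) (distance of any of nozzle, jar, cup, screwdriver, brush, gauge, pot from where it was at the start of the episode above 0.025 m).
It fails at once if a bearing is dropped over the housing (free in the air more than 15 mm above the parting face) ((horizontal distance between bearing_a and lower below 0.075 m and z of bearing_a in the frame of lower_face above 0.015 m and contact force between bearing_a and the fingers below 0.02 N and contact force between bearing_a and anything else below 0.02 N) or (horizontal distance between bearing_b and lower below 0.075 m and z of bearing_b in the frame of lower_face above 0.015 m and contact force between bearing_b and the fingers below 0.02 N and contact force between bearing_b and anything else below 0.02 N)).
It fails at once if the cover is dropped over the housing (free in the air more than 35 mm above the parting face) (horizontal distance between cover and lower below 0.075 m and z of cover in the frame of lower_face above 0.035 m and contact force between cover and the fingers below 0.02 N and contact force between cover and anything else below 0.02 N).
It fails at once if the cover is slammed or crushed onto the lower half (over 90 N) (contact force between cover and lower above 90 N).
It also fails if it takes over 72 s, if anything falls off the work surface, if the arm or the gripper's body presses on something with over 40 N, if the wrist force passes 120 N, or if a joint passes its speed limit or range.

## Working session

There is one attempt and no reset: what is moved stays moved. The work goes in short steps, Python scripts to look and compute and a tool call to move; the robot and the scene stay as the last step left them, time stands still between calls to the robot, and variables do not carry over. Pictures are saved under pics/ and viewed, and the job is handed in when it is done.

Besides the shell and the picture viewer there is one more tool, called after ">>>" in YAML: its name, and indented under it one key for each argument. play_rows: Moves the arm, as the interface text tells. Its arguments: {"type":"object","properties":{"series":{"type":"array","items":{"type":"array","items":{"type":"number"}}},"grip_force":{"type":"number"}},"required":["series"]}

```bash
ls; mkdir -p pics; python3 - <<'E'
from rig import robot, eyes, ticket
import cv2,numpy as np
print(robot.get_obs())
for n in("side","top"):
    im=eyes.camera(n); cv2.imwrite(f"pics/{n}0.png",im[...,::-1]); print(n,eyes.camera_params(n))
E
```

```text
pics
{'time': 0.0, 'q': array([ 1.05748909e+00,  5.28474080e-01,  1.43391070e+00, -2.79005014e-05,
        1.18136838e+00, -1.78493770e-01]), 'joint_velocities': array([ 0.00102456,  0.00043839, -0.00156034, -0.00091734,  0.00106037,
       -0.00184856]), 'joint_torque': array([ 1.65426968e-04, -4.40042710e+01, -1.76591098e+01,  6.32177596e-02,
        5.82849118e-02, -1.38368659e-04]), 'position': array([0.20498512, 0.58966187, 0.22506408]), 'tool_rot': array([ 0.69794348, -0.11806893,  0.11756813, -0.69650008]), 'ft_force': array([ 0.05849686,  0.23412404, -0.03580217]), 'moment': array([ 0.00551954, -0.0596293 , -0.00200314]), 'grip_width': 0.08699015180421643}
side {'K': array([[512.50434056,   0.        , 327.69920428],
       [  0.        , 512.50434056, 247.48798586],
       [  0.        ,   0.        ,   1.        ]]), 'D': array([-0.04757255,  0.        ,  0.        ,  0.        ,  0.        ]), 'rvec': array([ 0.04362266, -2.74828964,  1.4487647 ]), 'tvec': array([0.5799201 , 0.06732609, 1.02214107])}
top {'K': array([[567.39580048,   0.        , 317.15214874],
       [  0.        , 567.39580048, 251.22871561],
       [  0.        ,   0.        ,   1.        ]]), 'D': array([-0.08595814,  0.        ,  0.        ,  0.        ,  0.        ]), 'rvec': array([ 2.17121839, -2.13689752,  0.15703739]), 'tvec': array([-0.03165558,  0.60139103,  1.11621372])}
```

View pics/side0.png

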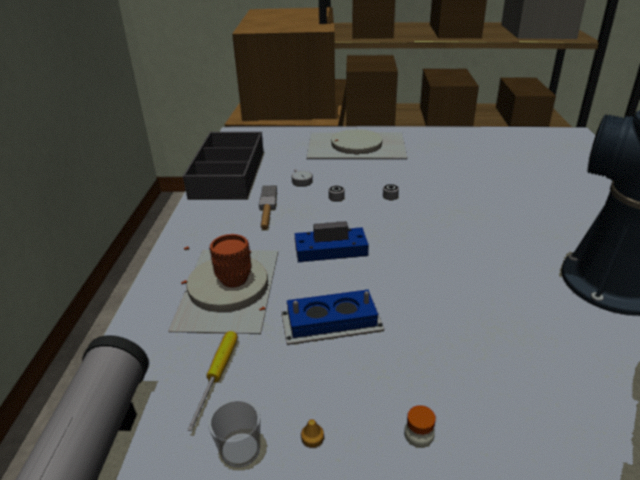

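View pics/top0.png

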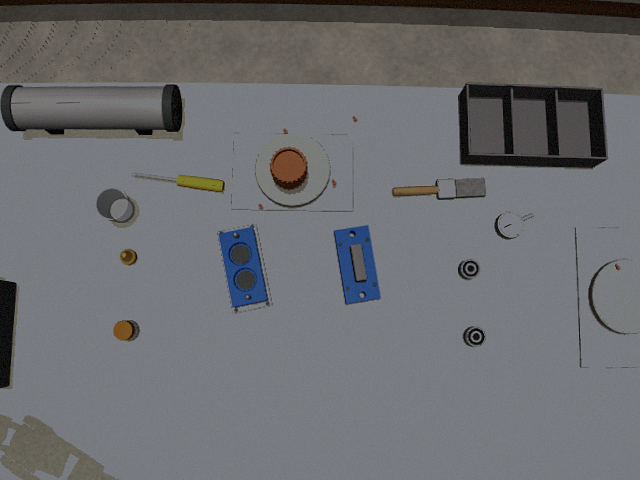

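The side view shows the lower half near (332,315), the cover near (331,243) and the bearings at (337,193) and (391,191). In the top view the lower half is at (244,267), the cover at (357,265) and the bearings at (469,269) and (474,336).

```bash
cat > h.py <<'E'
import cv2,numpy as np
from rig import robot,eyes,ticket
P={n:eyes.camera_params(n) for n in("side","top")}
def ray(n,uv):
    p=P[n]; x=cv2.undistortPoints(np.array(uv,float).reshape(-1,1,2),p["K"],p["D"]).reshape(-1,2)
    R=cv2.Rodrigues(p["rvec"])[0]; c=-R.T@p["tvec"]
    return c,np.c_[x,np.ones(len(x))]@R
def plane(n,uv,z):
    c,d=ray(n,uv); return c+d*((z-c[2])/d[:,2])[:,None]
def proj(n,X):
    p=P[n]; return cv2.projectPoints(np.array(X,float).reshape(-1,3),p["rvec"],p["tvec"],p["K"],p["D"])[0].reshape(-1,2)
def crop(n,im,box,s,name):
    x0,y0,x1,y1=box; cv2.imwrite(name,cv2.resize(im[y0:y1,x0:x1,::-1],None,fx=s,fy=s,interpolation=cv2.INTER_CUBIC))
E
python3 - <<'E'
from h import *
t=cv2.imread("pics/top0.png")[...,::-1]; s=cv2.imread("pics/side0.png")[...,::-1]
for n,im in(("top",t),("side",s)):
    hsv=cv2.cvtColor(np.ascontiguousarray(im),cv2.COLOR_RGB2HSV)
    m=cv2.inRange(hsv,(105,120,40),(130,255,255))
    k,l,st,ce=cv2.connectedComponentsWithStats(m)
    for i in range(1,k):
        if st[i,4]>200: print(n,st[i],ce[i])
crop("top",t,(205,215,395,320),4,"pics/c1.png")
crop("top",t,(440,210,520,360),5,"pics/c2.png")
crop("side",s,(270,170,420,345),4,"pics/c3.png")
print(plane("top",[(244,267),(357,265),(469,269),(474,336),(510,225)],0.03))
print(plane("side",[(332,310),(331,240),(337,190),(391,189)],0.03))
E
```

```text
top [ 219  227   49   80 2066] [242.58954501 267.03097773]
top [ 334  226   46   78 2039] [356.26974007 264.67189799]
side [ 295  228   73   26 1024] [330.93847656 241.57421875]
side [ 287  290   91   47 2251] [330.97023545 311.47267881]
[[ 0.56822431  0.12754692  0.03      ]
 [ 0.57618096 -0.10451801  0.03      ]
 [ 0.5714833  -0.33703538  0.03      ]
 [ 0.43402338 -0.3450158   0.03      ]
 [ 0.6657943  -0.42675403  0.03      ]]
[[ 0.56680839  0.13237137  0.03      ]
 [ 0.57671922 -0.09511872  0.03      ]
 [ 0.56967415 -0.32431517  0.03      ]
 [ 0.4329725  -0.3310176   0.03      ]]
```

```bash
sleep 0
```

```text
(no output)
```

View pics/c1.png

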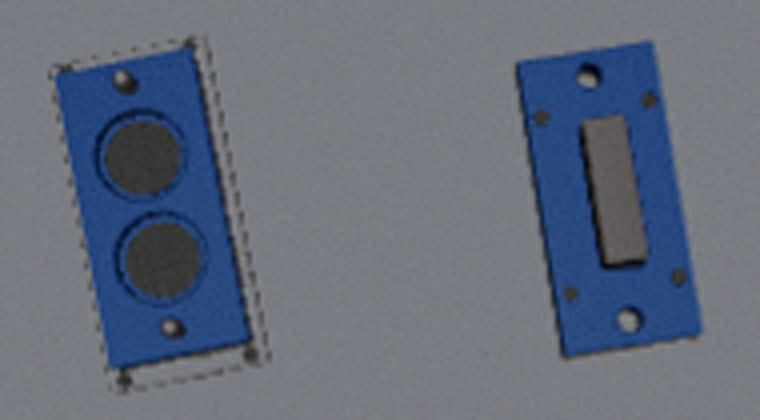

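View pics/c2.png

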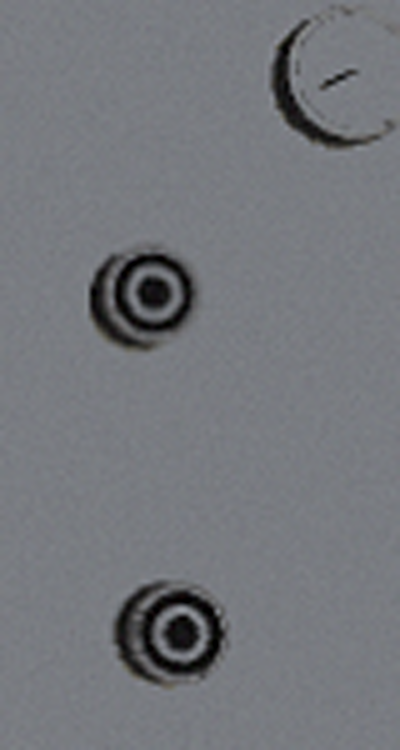

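View pics/c3.png

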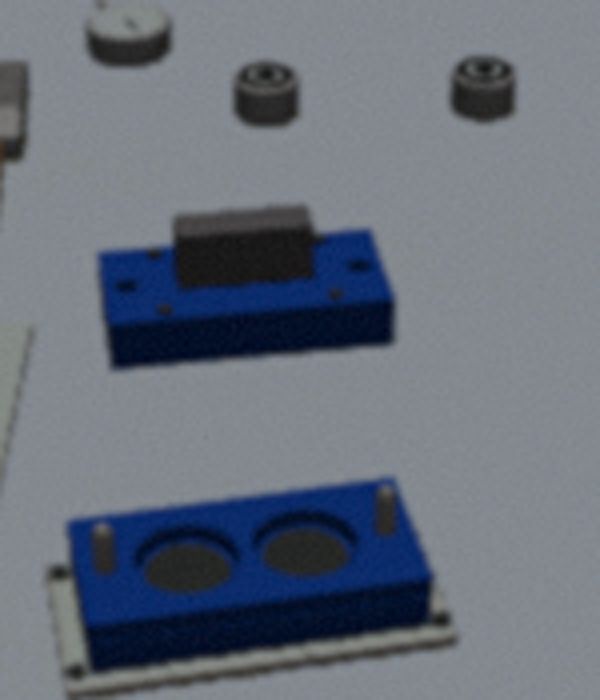

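```bash
python3 - <<'E'
from h import *
t=cv2.imread("pics/top0.png"); hsv=cv2.cvtColor(t,cv2.COLOR_BGR2HSV)
print("V at", hsv[267,232],hsv[250,262],hsv[300,264], hsv[240,345])
for nm,box,z in(("lower",(210,220,272,312),.038),("cover",(328,220,388,310),.030)):
    x0,y0,x1,y1=box
    sub=cv2.resize(t[y0:y1,x0:x1],None,fx=8,fy=8,interpolation=cv2.INTER_CUBIC); h=cv2.cvtColor(sub,cv2.COLOR_BGR2HSV)
    m=cv2.inRange(h,(105,130,75),(130,255,255))
    c=max(cv2.findContours(m,cv2.RETR_EXTERNAL,cv2.CHAIN_APPROX_NONE)[0],key=cv2.contourArea)
    r=cv2.minAreaRect(c); b=(cv2.boxPoints(r)+.5)/8-.5+[x0,y0]
    w=plane("top",b,z); print(nm,w.round(4).tolist(),"mean",w.mean(0).round(4)); 
    e=np.linalg.norm(np.roll(w,-1,0)-w,axis=1); print(" edges",e.round(4))
    for i in range(4):
        d=w[(i+1)%4]-w[i]
        if e[i]>.12: print(" yaw",np.degrees(np.arctan2(d[1],d[0])).round(2))
    cv2.imwrite(f"pics/m_{nm}.png",m)
def s4(u,o,k): return (np.array(u,float)+.5)/k-.5+o
lo=plane("top",s4([(141,156),(161,257)],(205,215),4),.038); ho=plane("top",s4([(588,76),(629,319)],(205,215),4),.030)
ds=plane("side",s4([(102,525),(385,488)],(270,170),4),.062); hs=plane("side",s4([(126,287),(358,266)],(270,170),4),.030)
ps=plane("side",s4([(187,557),(306,540)],(270,170),4),.033)
for n,v in(("pockets top",lo),("holes top",ho),("dowel tips side",ds),("holes side",hs),("pock side",ps)):
    d=v[1]-v[0]; print(n,v.round(4).tolist(),"mid",v.mean(0).round(4),"len",np.linalg.norm(d).round(4),"yaw",np.degrees(np.arctan2(d[1],d[0])).round(2))
bt=plane("top",s4([(154,293),(182,632)],(440,210),5),.028); bs=plane("side",s4([(266,76),(484,70)],(270,170),4),.028)
print(bt.round(4),bs.round(4))
E
```

```text
V at [109 185 123] [107  14 128] [109 178  99] [109 171 125]
lower [[0.6368, 0.1836, 0.038], [0.6524, 0.1118, 0.038], [0.501, 0.0775, 0.038], [0.4857, 0.1481, 0.038]] mean [0.569  0.1302 0.038 ]
 edges [0.0735 0.1553 0.0722 0.1552]
 yaw -167.26
 yaw 13.22
cover [[0.648, -0.0547, 0.03], [0.6614, -0.1268, 0.03], [0.5091, -0.1521, 0.03], [0.4964, -0.0812, 0.03]] mean [ 0.5787 -0.1037  0.03  ]
 edges [0.0733 0.1543 0.0721 0.1539]
 yaw -170.55
 yaw 9.91
pockets top [[0.5947, 0.1359, 0.038], [0.5431, 0.124, 0.038]] mid [0.5689 0.13   0.038 ] len 0.053 yaw -167.01
holes top [[0.6414, -0.093, 0.03], [0.5159, -0.1149, 0.03]] mid [ 0.5787 -0.1039  0.03  ] len 0.1273 yaw -170.11
dowel tips side [[0.6304, 0.1461, 0.062], [0.5065, 0.1183, 0.062]] mid [0.5685 0.1322 0.062 ] len 0.1269 yaw -167.33
holes side [[0.641, -0.0888, 0.03], [0.5158, -0.1113, 0.03]] mid [ 0.5784 -0.1001  0.03  ] len 0.1272 yaw -169.81
pock side [[0.5948, 0.1333, 0.033], [0.5416, 0.1206, 0.033]] mid [0.5682 0.127  0.033 ] len 0.0547 yaw -166.55
[[ 0.5734 -0.3406  0.028 ]
 [ 0.434  -0.3497  0.028 ]] [[ 0.5722 -0.3355  0.028 ]
 [ 0.433  -0.345   0.028 ]]
```

```bash
cat >> h.py <<'E'
from scipy.spatial.transform import Rotation as Ro
def to(xyz,jawdeg=None,obs=None):
    """units for play_rows: turn about tool y (in 180deg) first, then shift (in 100mm) in turned axes"""
    o=obs or robot.get_obs(); R=Ro.from_quat(o["tool_rot"]).as_matrix()
    z=R[:,2]; cur=np.degrees(np.arctan2(z[1],z[0])); a=0
    if jawdeg is not None:
        a=(cur-jawdeg+90)%180-90     # tool y down: + about tool y lowers world yaw
    R2=R@Ro.from_rotvec([0,np.radians(a),0]).as_matrix()
    d=R2.T@(np.array(xyz)-o["position"])
    print("t",round(o["time"],2),"pos",o["position"].round(4),"jaw",cur.round(2),"tilt",np.degrees(np.arccos(-R[2,1])).round(2),"q",o["q"].round(2),"w",round(o["grip_width"],4),"F",o["ft_force"].round(1))
    print("turn deg",round(a,2),"units",round(a/180,4),"shift units",(d*10).round(3))
E
python3 -c "
from h import *
R=Ro.from_quat(robot.get_obs()['tool_rot']).as_matrix();print(R.round(3))
to([.573,-.3385,.12],102.85)
"
```

```text
[[ 0.944 -0.001  0.329]
 [-0.329 -0.002  0.944]
 [-0.    -1.    -0.002]]
t 0.1 pos [0.205  0.5898 0.2252] jaw 70.82 tilt 0.11 q [ 1.06  0.53  1.43 -0.    1.18 -0.18] w 0.0873 F [ 0.7  0.1 -0.4]
turn deg -32.03 units -0.1779 shift units [ 1.525  1.064 -9.867]
```

>>> play_rows:
  series:
    - [1,0,0,0,0,-0.036,0]
    - [1,0,0,0,0,-0.036,0]
    - [1,0,0,0,0,-0.036,0]
    - [1,0,0,0,0,-0.036,0]
    - [1,0,0,0,0,-0.034,0]
    - [1,0.055,0,-0.2,0,0,0]
    - [1,0.055,0,-0.36,0,0,0]
    - [1,0.055,0,-0.36,0,0,0]
    - [1,0.055,0,-0.36,0,0,0]
    - [1,0.055,0,-0.36,0,0,0]
    - [1,0.055,0,-0.36,0,0,0]
    - [1,0.055,0,-0.36,0,0,0]

```text
time: 1.1
position: [0.2953, 0.367, 0.2258]
tool_rot: [0.703, 0.079, -0.08, -0.702]
ft_force: [0.7, -0.5, -0.6]
grip_width: 0.0868
```

>>> play_rows:
  series:
    - [1,0.055,0,-0.36,0,0,0]
    - [1,0.055,0,-0.36,0,0,0]
    - [1,0.055,0,-0.36,0,0,0]
    - [1,0.055,0,-0.36,0,0,0]
    - [1,0.055,0,-0.36,0,0,0]
    - [1,0.055,0,-0.36,0,0,0]
    - [1,0.055,0,-0.36,0,0,0]
    - [1,0.055,0,-0.36,0,0,0]
    - [1,0.055,0,-0.36,0,0,0]
    - [1,0.055,0,-0.36,0,0,0]
    - [1,0.055,0,-0.36,0,0,0]
    - [1,0.055,0,-0.36,0,0,0]

```text
time: 2.1
position: [0.4559, -0.0395, 0.2259]
tool_rot: [-0.703, -0.079, 0.079, 0.703]
ft_force: [0.3, 1.3, -0.9]
grip_width: 0.087
```

```bash
python3 -c "
from h import *
to([.573,-.3385,.10],102.85)
"
```

```text
t 2.1 pos [ 0.4559 -0.0395  0.2259] jaw 102.82 tilt 0.03 q [-0.33  0.3   1.84  0.    1.   -2.13] w 0.087 F [ 0.3  1.3 -0.9]
turn deg -0.03 units -0.0001 shift units [ 0.477  1.257 -3.176]
```

>>> play_rows:
  series:
    - [1,0.05,0,-0.3,0,0,0]
    - [1,0.05,0,-0.3,0,0,0]
    - [1,0.05,0,-0.3,0,0,0]
    - [1,0.05,0,-0.3,0,0,0]
    - [1,0.05,0.2,-0.3,0,0,0]
    - [1,0.05,0.2,-0.3,0,0,0]
    - [1,0.05,0.2,-0.3,0,0,0]
    - [1,0.05,0.2,-0.3,0,0,0]
    - [1,0.05,0.2,-0.3,0,0,0]
    - [1,0.03,0.2,-0.25,0,0,0]
    - [1,0,0,0,0,0,0]
    - [1,0,0,0,0,0,0]

```text
time: 3.1
position: [0.5672, -0.315, 0.1037]
tool_rot: [-0.702, -0.077, 0.079, 0.704]
ft_force: [0.4, -0.0, 0.0]
grip_width: 0.0872
```

```bash
python3 -c "
from h import *
to([.573,-.3385,.04],102.85)
for n in('top','side'):
  im=eyes.camera(n);cv2.imwrite(f'pics/{n}1.png',im[...,::-1])
u=proj('side',[.573,-.3385,.03])[0].astype(int);print(u)
crop('side',eyes.camera('side'),(u[0]-60,u[1]-80,u[0]+90,u[1]+40),5,'pics/s1.png')
"
```

```text
t 3.1 pos [ 0.5672 -0.315   0.1037] jaw 102.74 tilt 0.25 q [-0.68  0.71  1.46  0.    0.97 -2.47] w 0.0872 F [ 0.4 -0.   0. ]
turn deg -0.11 units -0.0006 shift units [ 0.006  0.636 -0.244]
[335 187]
```

View pics/s1.png

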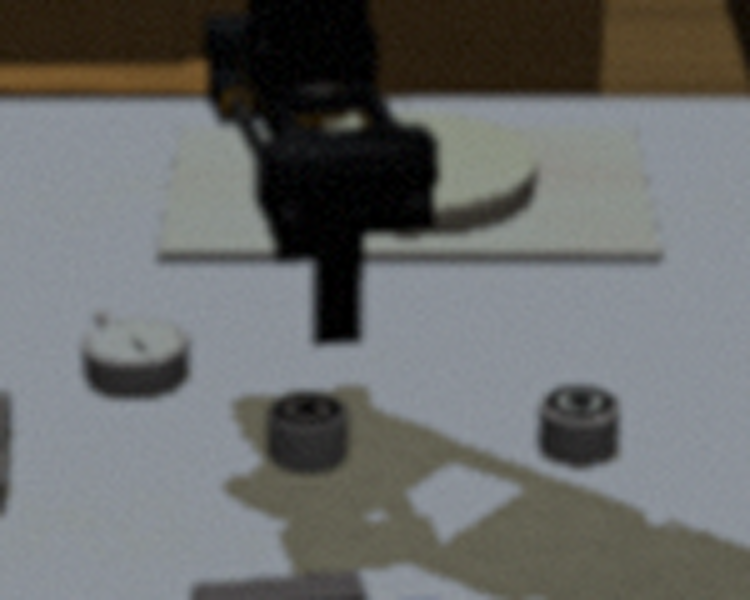

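>>> play_rows:
  grip_force: 25
  series:
    - [1,0,0.16,-0.244,0,0,0]
    - [1,0.006,0.16,0,0,0,0]
    - [1,0,0.16,0,0,0,0]
    - [1,0,0.16,0,0,0,0]
    - [1,0,0,0,0,0,0]
    - [0.4,0,0,0,0,0,0]
    - [0.2,0,0,0,0,0,0]
    - [0.2,0,0,0,0,0,0]
    - [0.2,0,0,0,0,0,0]
    - [0.2,0,0,0,0,0,0]
    - [0.2,0,0,0,0,0,0]
    - [0.2,0,0,0,0,0,0]

```text
time: 4.25
position: [0.5744, -0.3384, 0.0424]
tool_rot: [0.703, 0.079, -0.079, -0.703]
ft_force: [-0.3, 0.9, 0.4]
grip_width: 0.0483
```

```bash
python3 -c "
from h import *
to([.573,-.3385,.12],102.85)
crop('side',eyes.camera('side'),(275,107,425,227),5,'pics/s2.png')
"
```

```text
t 4.25 pos [ 0.5744 -0.3384  0.0424] jaw 102.85 tilt 0.03 q [-0.7   0.81  1.44  0.    0.89 -2.49] w 0.0483 F [-0.3  0.9  0.4]
turn deg 0.0 units 0.0 shift units [-0.014 -0.776  0.002]
```

View pics/s2.png

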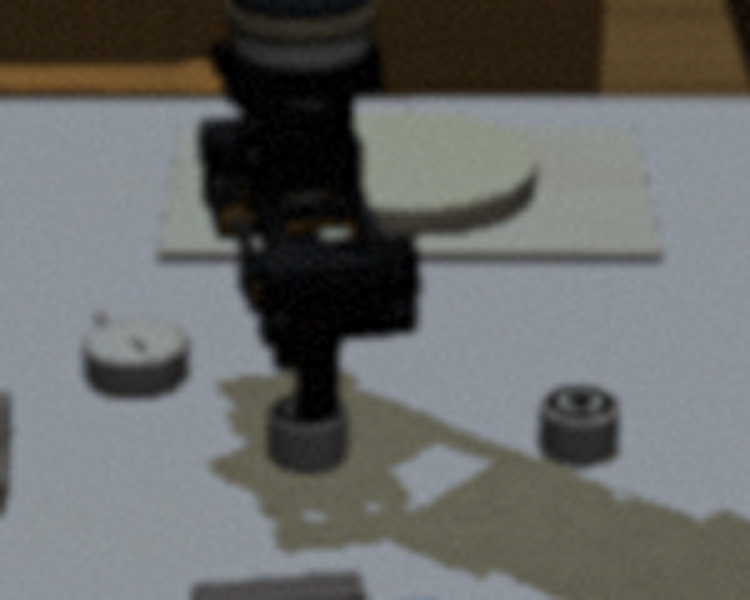

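```bash
python3 -c "
from h import *
print(proj('side',[[.5744,-.3384,.028],[.5744,-.3384,.0],[.5744+.005,-.3384,.028],[.568,-.31,.045],[.568,-.30,.07]]))
im=eyes.camera('side');crop('side',im,(310,170,365,210),14,'pics/s3.png')
"
```

```text
[[335.30126942 188.08868205]
 [335.4006555  197.71053289]
 [333.34784274 188.08122089]
 [337.47855287 187.37292862]
 [337.30625053 180.19817735]]
```

View pics/s3.png

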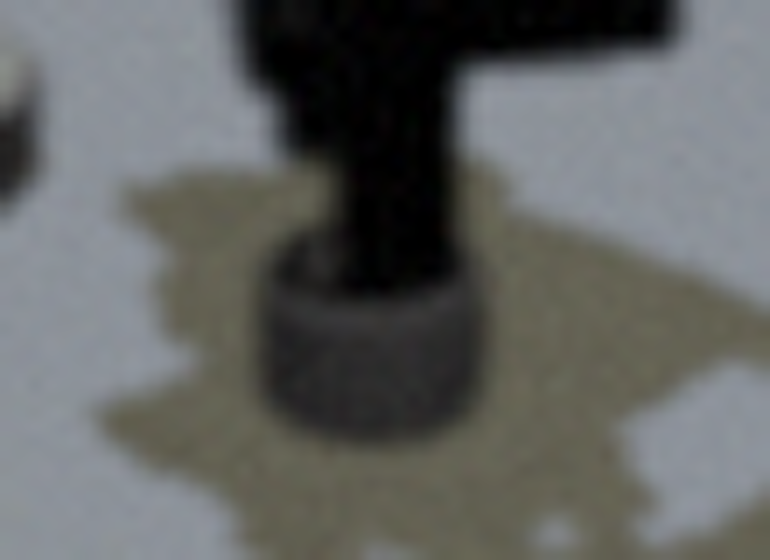

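```bash
python3 -c "
from h import *
print(eyes.camera_params('side')['tvec'], robot.nose_length)
print('cam',ray('side',[(320,240)])[0])
for w,p,t in((.0435,(.5672,-.315),.0787),(.024,(.5744,-.3384),.0174)):
  for s in(1,-1):
    for e in (0,.015):
      print(s,e,proj('side',[p[0]-s*.22*(w+e),p[1]+s*(w+e),t]))
im=eyes.camera('top');u=proj('top',[.5744,-.3384,.03])[0].astype(int);print(u);crop('top',im,(u[0]-50,u[1]-50,u[0]+50,u[1]+50),7,'pics/t3.png')
"
```

```text
[0.5799201  0.06732609 1.02214107] 0.025
cam [0.53535446 0.82808785 0.64286749]
1 0 [[341.3101349  182.37671009]]
1 0.015 [[342.58373658 185.29043594]]
-1 0 [[334.40936251 166.59540704]]
-1 0.015 [[333.29721548 164.05302671]]
1 0 [[337.15415283 196.26881575]]
1 0.015 [[338.31733789 199.1602347 ]]
-1 0 [[333.57884041 187.38303891]]
-1 0.015 [[332.50527147 184.71536954]]
[469 267]
```

View pics/t3.png

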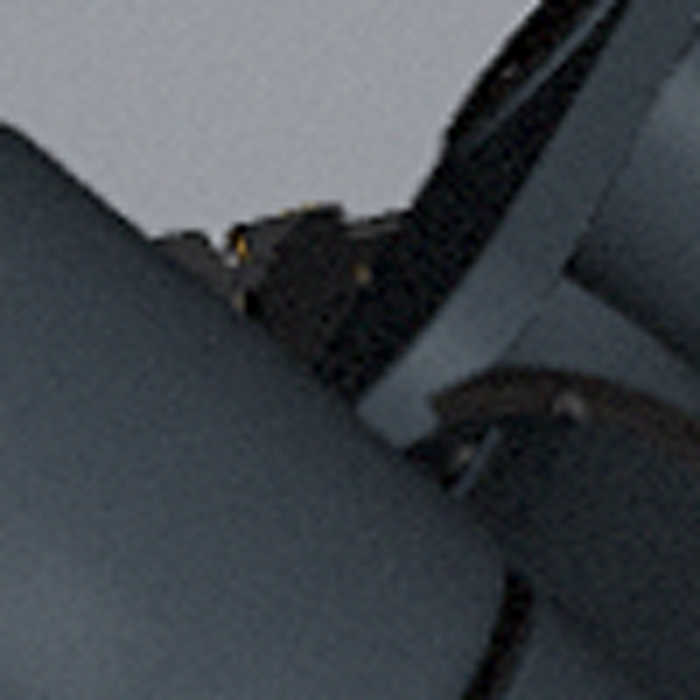

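>>> play_rows:
  series:
    - [0.3,0,0,0,0,0,0]
    - [0.3,0,0,0,0,0,0]
    - [0.3,0,0,0,0,0,0]

```text
time: 4.65
position: [0.5743, -0.3383, 0.042]
tool_rot: [-0.703, -0.079, 0.079, 0.703]
ft_force: [-0.0, 0.2, -0.4]
grip_width: 0.0265
```

```bash
python3 -c "
from h import *
to([.573,-.3385,.12],102.85)
im=eyes.camera('side');crop('side',im,(300,130,375,210),9,'pics/s4.png')
"
```

```text
t 4.65 pos [ 0.5743 -0.3383  0.042 ] jaw 102.86 tilt 0.01 q [-0.7   0.81  1.45 -0.    0.89 -2.49] w 0.0265 F [-0.   0.2 -0.4]
turn deg 0.01 units 0.0 shift units [-0.013 -0.78   0.001]
```

View pics/s4.png

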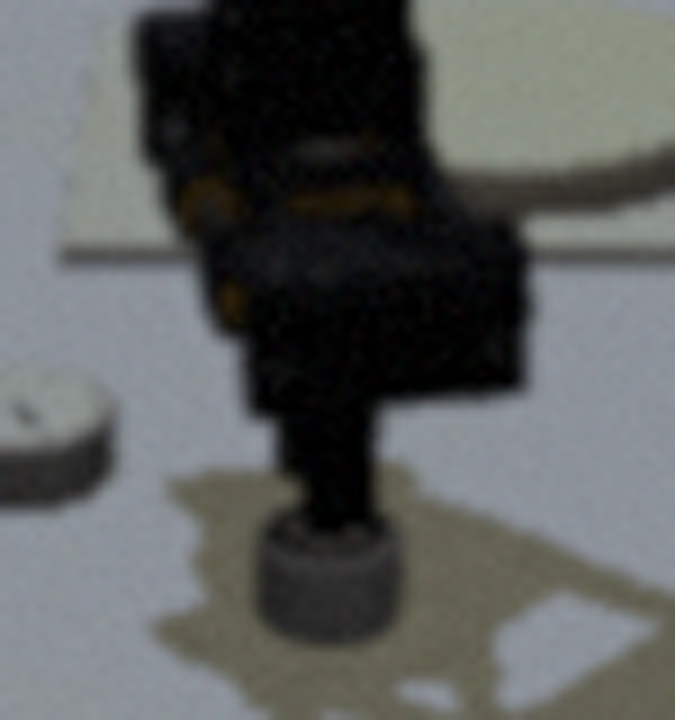

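```bash
python3 -c "
from h import *
from scipy.optimize import brentq
print('topcam',ray('top',[(320,240)])[0])
for p,zt,w,row in(((.5672,-.315),.1037,.0435,175.4),((.5744,-.3384),.0424,.02415,190.7),((.5743,-.3383),.042,.01325,188.9)):
  for e in(.0,.015):
    f=lambda z:proj('side',[p[0]-.22*(w+e),p[1]+w+e,z])[0,1]-row
    z=brentq(f,-.05,.2);print(e,z,'tip ahead',zt-z)
"
```

```text
topcam [ 0.44333381 -0.01375126  1.18822234]
0.0 0.09719384163531726 tip ahead 0.00650615836468274
0.015 0.10464747500694564 tip ahead -0.0009474750069456417
0.0 0.033371976974203924 tip ahead 0.009028023025796077
0.015 0.04138846626719945 tip ahead 0.0010115337328005514
0.0 0.03273917799391736 tip ahead 0.009260822006082643
0.015 0.04068827171164826 tip ahead 0.0013117282883517434
```

>>> play_rows:
  series:
    - [1,0,0,0,0,0,0]
    - [1,0,0,0,0,0,0]
    - [1,0,0,0,0,0,0]
    - [1,0,0,0,0,0,0]
    - [1,0,0,0,0,0,0]
    - [1,0,0,0,0,0,0]
    - [1,0,0,0,0,0,0]
    - [1,0,0,0,0,0,0]
    - [1,0,0.05,0,0,0,0]
    - [1,0,0.05,0,0,0,0]
    - [1,0,0,0,0,0,0]

```text
time: 5.62
position: [0.5735, -0.3377, 0.0307]
tool_rot: [-0.702, -0.079, 0.08, 0.703]
ft_force: [-0.7, 0.2, -0.5]
grip_width: 0.0851
```

```bash
python3 -c "
from h import *
to([.573,-.3385,.022],102.85)
im=eyes.camera('side');crop('side',im,(300,130,375,210),9,'pics/s5.png')
"
```

```text
t 5.62 pos [ 0.5735 -0.3377  0.0307] jaw 102.85 tilt 0.14 q [-0.7   0.83  1.45  0.    0.87 -2.49] w 0.0851 F [-0.7  0.2 -0.5]
turn deg -0.0 units -0.0 shift units [-0.007  0.087 -0.007]
```

View pics/s5.png

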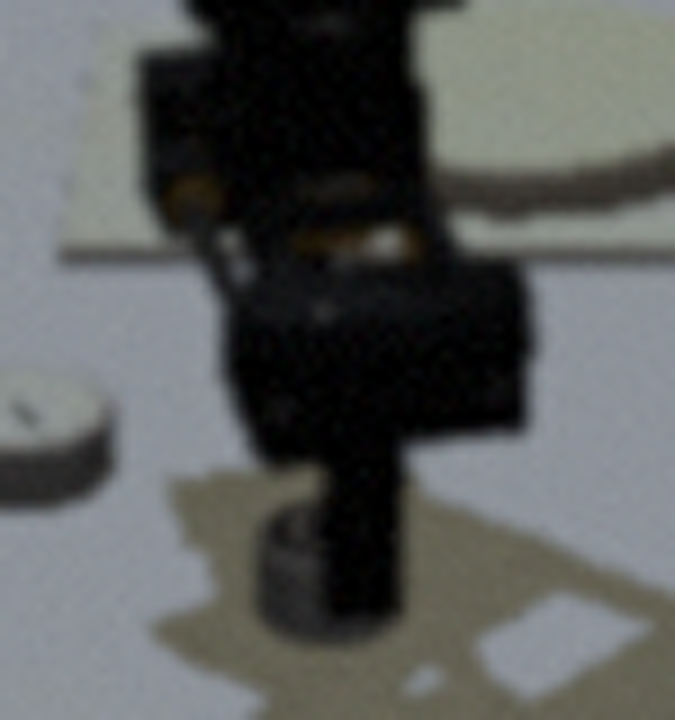

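>>> play_rows:
  series:
    - [1,0,0.03,0,0,0,0]
    - [1,0,0.03,0,0,0,0]
    - [1,0,0.02,0,0,0,0]

```text
time: 5.92
position: [0.5742, -0.3382, 0.0236]
tool_rot: [-0.703, -0.079, 0.079, 0.703]
ft_force: [-0.9, 1.0, 0.5]
grip_width: 0.0867
```

```bash
python3 -c "
from h import *
to([.573,-.3385,.022],102.85)
im=eyes.camera('side');crop('side',im,(300,130,375,210),9,'pics/s6.png')
"
```

```text
t 5.92 pos [ 0.5742 -0.3382  0.0236] jaw 102.85 tilt 0.02 q [-0.7   0.84  1.45  0.    0.86 -2.49] w 0.0867 F [-0.9  1.   0.5]
turn deg 0.0 units 0.0 shift units [-0.012  0.016 -0.   ]
```

View pics/s6.png

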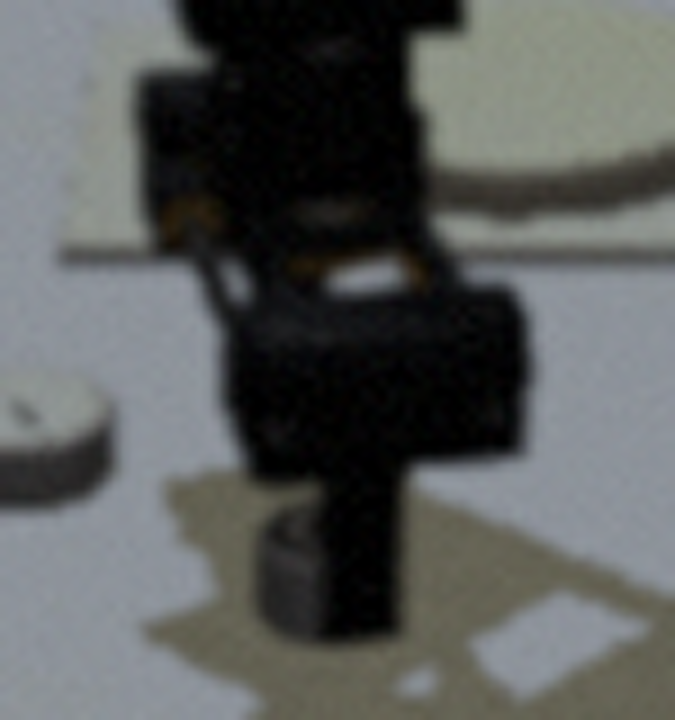

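```bash
cat >> h.py <<'E'
from scipy.optimize import brentq
def tip(row,o=None):
    o=o or robot.get_obs(); R=Ro.from_quat(o["tool_rot"]).as_matrix(); zz=R[:,2]; zz=zz*np.sign(zz[1])
    h=o["grip_width"]/2
    for e in(0,.015):
        p=o["position"]+zz*(h+e)
        z=brentq(lambda z:proj('side',[p[0],p[1],z])[0,1]-row,-.1,.3); print("tip z",e,round(z,4),"ahead",round(o["position"][2]-z,4),proj('side',[p[0],p[1],z]))
E
python3 -c "
from h import *
tip(200.6)"
```

```text
tip z 0 0.0154 ahead 0.0079 [[338.88300271 200.6       ]]
tip z 0.015 0.0236 ahead -0.0003 [[340.081918 200.6     ]]
```

>>> play_rows:
  series:
    - [1,-0.01,0.04,0,0,0,0]
    - [1,0,0.04,0,0,0,0]
    - [1,0,0.03,0,0,0,0]
    - [0.5,0,0,0,0,0,0]
    - [0.2,0,0,0,0,0,0]
    - [0.2,0,0,0,0,0,0]
    - [0.2,0,0,0,0,0,0]
    - [0.2,0,0,0,0,0,0]
    - [0.2,0,0,0,0,0,0]
    - [0.2,0,0,0,0,0,0]
    - [0.2,0,0,0,0,0,0]
    - [0.2,0,0,0,0,0,0]

```text
time: 6.97
position: [0.5735, -0.3387, 0.0132]
tool_rot: [0.703, 0.079, -0.079, -0.702]
ft_force: [0.4, -1.0, 0.2]
grip_width: 0.0411
```

```bash
python3 -c "
from h import *
to([.573,-.3385,.022],102.85)
im=eyes.camera('side');crop('side',im,(300,130,375,210),9,'pics/s7.png')
"
```

```text
t 6.97 pos [ 0.5735 -0.3387  0.0132] jaw 102.86 tilt 0.04 q [-0.7   0.85  1.45 -0.    0.84 -2.5 ] w 0.0411 F [ 0.4 -1.   0.2]
turn deg 0.01 units 0.0001 shift units [-0.004 -0.088  0.003]
```

View pics/s7.png

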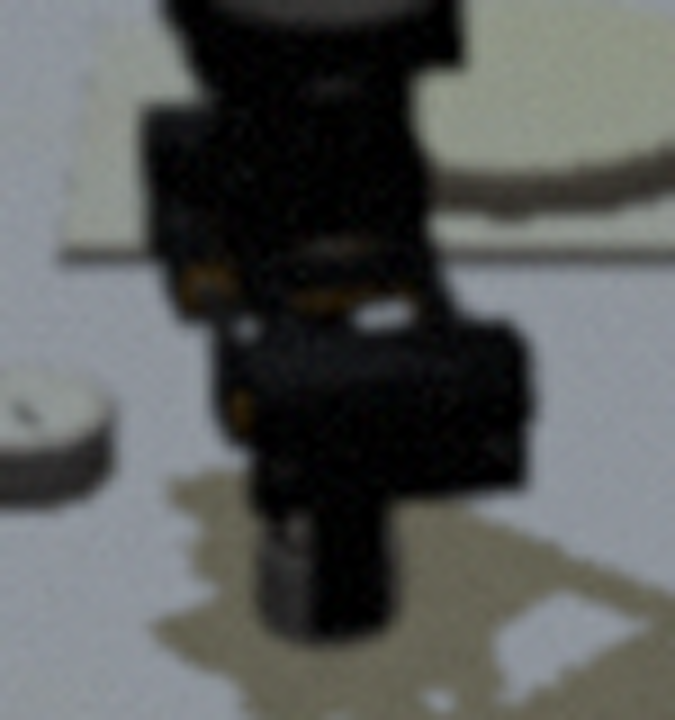

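```bash
python3 -c "
from h import *
tip(199.4)"
```

```text
tip z 0 0.006 ahead 0.0072 [[337.31976318 199.4       ]]
tip z 0.015 0.0141 ahead -0.001 [[338.4758294 199.4      ]]
```

>>> play_rows:
  series:
    - [0.2,0,-0.1,0,0,0,0]
    - [0.2,0,-0.25,0,0,0,0]
    - [0.2,0,-0.3,0,0,0,0]
    - [0.2,0,-0.3,0.1,0,0,0]
    - [0.2,0.05,-0.12,0.25,0,0,0]
    - [0.2,0.1,0,0.35,0,0,0]
    - [0.2,0.1,0,0.35,0,0,0]
    - [0.2,0.1,0,0.35,0,0,0]
    - [0.2,0.1,0,0.35,0,0,0]
    - [0.2,0.1,0,0.35,0,0,0]
    - [0.2,0.1,0,0.35,0,0,0]
    - [0.2,0.1,0,0.35,0,0,0]

```text
time: 8.02
position: [0.5836, -0.047, 0.1206]
tool_rot: [-0.703, -0.079, 0.079, 0.703]
ft_force: [-0.1, 0.2, -2.2]
grip_width: 0.0412
```

>>> play_rows:
  series:
    - [0.2,0.1,0,0.35,0,0,0]
    - [0.2,0.1,0,0.35,0,0,0]
    - [0.2,0.1,0,0.35,0,0,0]
    - [0.2,0.1,0,0.35,0,0,0]
    - [0.2,0.1,0,0.25,0,0,0]
    - [0.2,0.01,0,0.13,0,0,0]
    - [0.2,0,0,0,0,0,0]

```text
time: 8.6
position: [0.5932, 0.139, 0.1203]
tool_rot: [-0.702, -0.08, 0.081, 0.703]
ft_force: [-0.5, -0.4, -1.8]
grip_width: 0.0415
```

```bash
python3 -c "
from h import *
to([.595,.136,.06],102.85)
im=eyes.camera('side');crop('side',im,(250,200,410,345),4,'pics/s8.png')
im=eyes.camera('top');crop('top',im,(190,200,320,330),5,'pics/t8.png')
"
```

```text
t 8.6 pos [0.5932 0.139  0.1203] jaw 103.09 tilt 0.05 q [ 0.05  0.64  1.56  0.    0.94 -1.75] w 0.0415 F [-0.5 -0.4 -1.8]
turn deg 0.24 units 0.0013 shift units [ 0.011  0.603 -0.034]
```

View pics/s8.png

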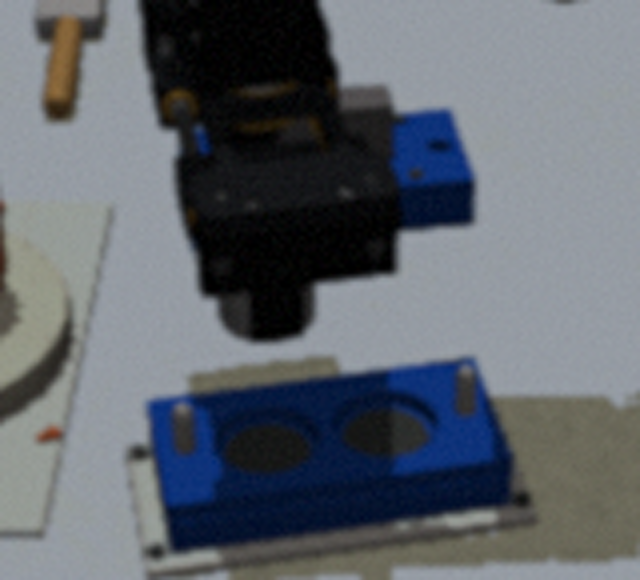

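View pics/t8.png

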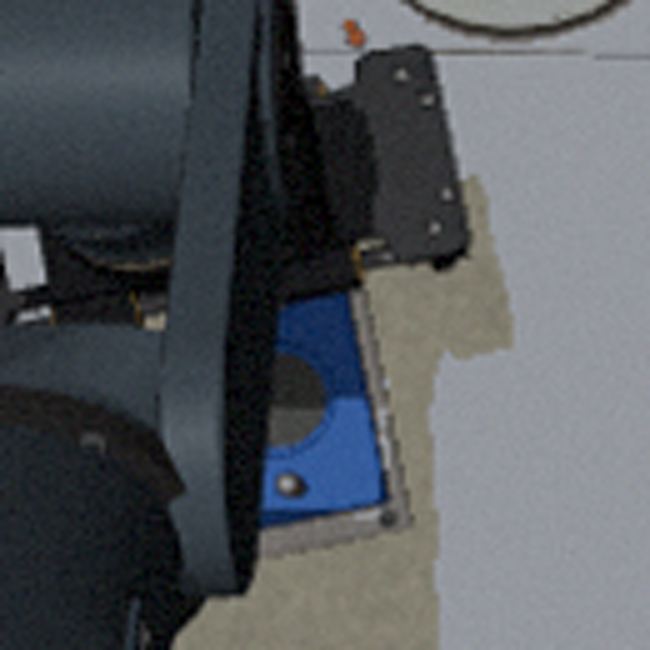

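```bash
python3 -c "
from h import *
o=robot.get_obs();p=o['position']
a=np.linspace(0,2*np.pi,90)
for z in(p[2]-.0132,):
  c=proj('side',np.c_[p[0]+.021*np.cos(a),p[1]+.021*np.sin(a),0*a+z]);print('pred bottom row max',c[:,1].max(),'cols',c[:,0].min(),c[:,0].max())
print('obs cols',250+219/4,250+315/4,'row',200+338/4)
c=proj('side',[[.595,.136,.038],[.5427,.124,.038],[.595,.136,.028],[.5427,.124,.028]]);print(c,'obs pocket rims', (250+267/4,200+440/4))
"
```

```text
pred bottom row max 284.75288357888206 cols 303.38523555609396 327.9548672281544
obs cols 304.75 328.75 row 284.5
[[316.09650295 307.74440977]
 [345.48385099 303.73909495]
 [316.26583586 311.96083916]
 [345.47027615 307.94623873]] obs pocket rims (316.75, 310.0)
```

>>> play_rows:
  series:
    - [0.2,0.011,0.05,-0.034,0,0.001,0]
    - [0.2,0,0.15,0,0,0,0]
    - [0.2,0,0.15,0,0,0,0]
    - [0.2,0,0.15,0,0,0,0]
    - [0.2,0,0.1,0,0,0,0]
    - [0.2,0,0.06,0,0,0,0]
    - [0.2,0,0.04,0,0,0,0]
    - [0.2,0,0,0,0,0,0]

```text
time: 9.37
position: [0.596, 0.1316, 0.0508]
tool_rot: [0.703, 0.077, -0.078, -0.702]
ft_force: [-1.9, -1.6, 1.2]
grip_width: 0.041
```

```bash
python3 -c "
from h import *
to([.595,.136,.041],102.85)
im=eyes.camera('side');crop('side',im,(250,200,410,345),4,'pics/s9.png')
"
```

```text
t 9.37 pos [0.596  0.1316 0.0508] jaw 102.64 tilt 0.08 q [ 0.03  0.74  1.6  -0.    0.8  -1.76] w 0.041 F [-1.9 -1.6  1.2]
turn deg -0.21 units -0.0012 shift units [0.    0.098 0.045]
```

View pics/s9.png

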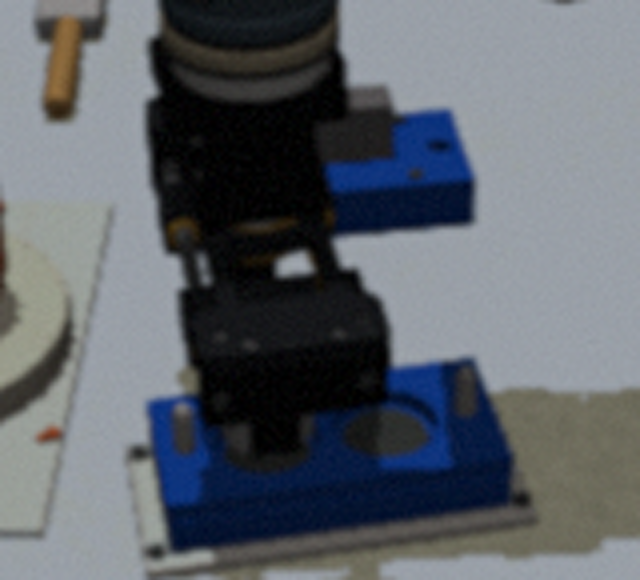

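>>> play_rows:
  series:
    - [0.2,0,-0.05,0,0,0,0]
    - [0.2,0,0,0.045,0,-0.001,0]
    - [0.2,0,0,0,0,0,0]
    - [0.2,0,0,0,0,0,0]
    - [0.2,0,0,0,0,0,0]

```text
time: 9.83
position: [0.5951, 0.1376, 0.055]
tool_rot: [-0.703, -0.079, 0.079, 0.703]
ft_force: [-0.1, -0.1, -2.5]
grip_width: 0.0413
```

```bash
python3 -c "
from h import *
to([.595,.1355,.041],102.85)
"
```

```text
t 9.83 pos [0.5951 0.1376 0.055 ] jaw 102.88 tilt 0.0 q [ 0.04  0.74  1.59  0.    0.81 -1.75] w 0.0413 F [-0.1 -0.1 -2.5]
turn deg 0.03 units 0.0001 shift units [-0.005  0.14  -0.02 ]
```

>>> play_rows:
  series:
    - [0.2,-0.003,0.04,-0.016,0,0,0]
    - [0.2,0,0.04,0,0,0,0]
    - [0.2,0,0.03,0,0,0,0]
    - [0.2,0,0.02,0,0,0,0]
    - [0.2,0,0.01,0,0,0,0]
    - [0.2,0,0,0,0,0,0]
    - [0.2,0,0,0,0,0,0]

```text
time: 10.42
position: [0.5947, 0.1356, 0.0419]
tool_rot: [0.703, 0.079, -0.08, -0.703]
ft_force: [-2.9, -1.0, 6.2]
grip_width: 0.0412
```

```bash
python3 -c "
from h import *
to([.595,.1355,.041],102.85)
im=eyes.camera('side');crop('side',im,(270,260,370,345),7,'pics/s10.png')
"
```

```text
t 10.42 pos [0.5947 0.1356 0.0419] jaw 102.87 tilt 0.06 q [ 0.04  0.76  1.6  -0.    0.79 -1.75] w 0.0412 F [-2.9 -1.   6.2]
turn deg 0.02 units 0.0001 shift units [ 0.002  0.009 -0.002]
```

View pics/s10.png

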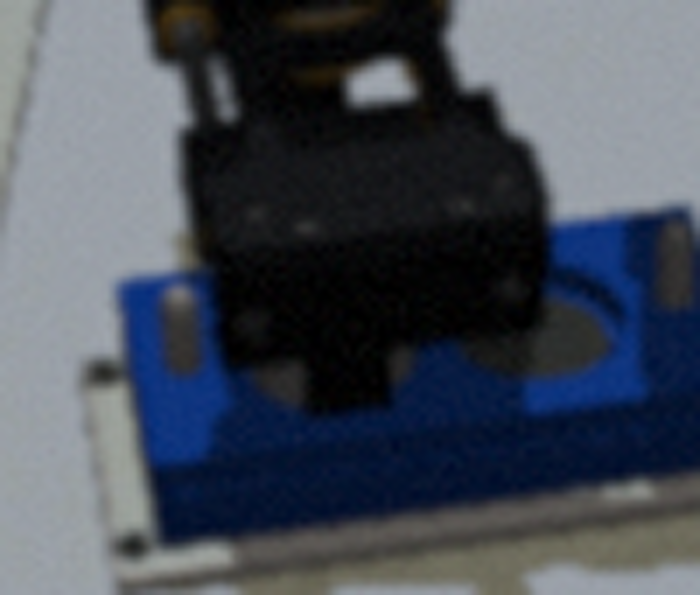

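>>> play_rows:
  series:
    - [0.8,0,0,0,0,0,0]
    - [0.8,0,0,0,0,0,0]
    - [0.8,0,0,0,0,0,0]
    - [0.8,0,-0.05,0,0,0,0]
    - [0.8,0,-0.1,0,0,0,0]
    - [0.8,0,-0.2,0,0,0,0]
    - [1,0,-0.3,0,0,0,0]
    - [1,0,-0.2,-0.1,0,0,0]
    - [1,-0.1,0,-0.2,0,0,0]

```text
time: 11.22
position: [0.597, 0.1056, 0.1315]
tool_rot: [0.703, 0.085, -0.076, -0.702]
ft_force: [0.5, 0.0, 0.7]
grip_width: 0.0821
```

```bash
python3 -c "
from h import *
to([.4335,-.347,.06],102.85)
im=eyes.camera('side');crop('side',im,(270,260,400,345),6,'pics/s11.png')
"
```

```text
t 11.22 pos [0.597  0.1056 0.1315] jaw 103.02 tilt 0.72 q [-0.01  0.62  1.58  0.    0.94 -1.81] w 0.0821 F [0.5 0.  0.7]
turn deg 0.17 units 0.001 shift units [-2.609  0.693 -4.047]
```

View pics/s11.png

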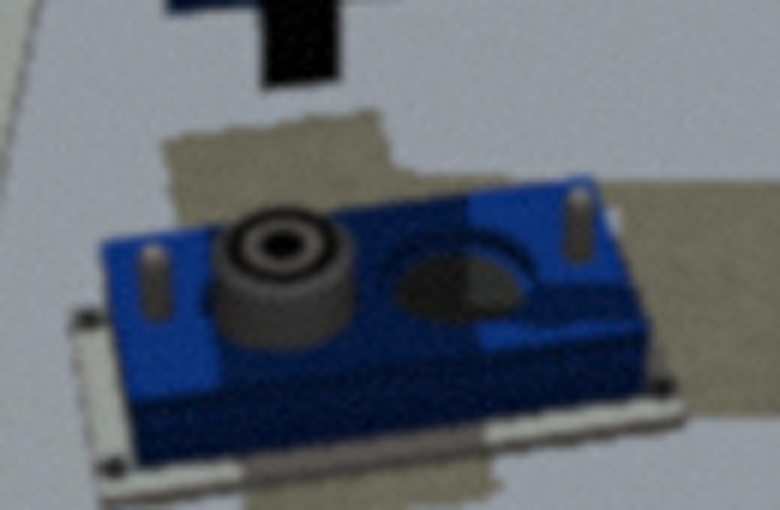

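```bash
python3 -c "
from h import *
print(proj('side',[[.595,.136,.056],[.595,.136,.066]]),(270+283/6,260+243/6))
print(plane('side',[(270+283.5/6-.4,260+243.5/6-.4)],.056))
"
```

```text
[[315.7864922  300.01918554]
 [315.61130744 295.65035066]] (317.1666666666667, 300.5)
[[0.59309487 0.13640712 0.056     ]]
```

>>> play_rows:
  series:
    - [1,-0.2,0,-0.31,0,0,0]
    - [1,-0.2,0,-0.31,0,0,0]
    - [1,-0.2,0,-0.31,0,0,0]
    - [1,-0.2,0,-0.31,0,0,0]
    - [1,-0.2,0,-0.31,0,0,0]
    - [1,-0.2,0,-0.31,0,0,0]
    - [1,-0.2,0,-0.31,0,0,0]
    - [1,-0.2,0,-0.31,0,0,0]
    - [1,-0.2,0,-0.31,0,0,0]
    - [1,-0.2,0,-0.31,0,0,0]
    - [1,-0.2,0.1,-0.31,0,0,0]
    - [1,-0.2,0.2,-0.31,0,0,0]

```text
time: 12.27
position: [0.4413, -0.315, 0.0982]
tool_rot: [0.704, 0.08, -0.078, -0.701]
ft_force: [0.6, -0.3, 0.1]
grip_width: 0.0869
```

>>> play_rows:
  series:
    - [1,-0.2,0.2,-0.31,0,0,0]
    - [1,0,0.2,0,0,0,0]
    - [1,0,0,0,0,0,0]
    - [1,0,0,0,0,0,0]
    - [1,0,0,0,0,0,0]

```text
time: 12.68
position: [0.4286, -0.3452, 0.057]
tool_rot: [-0.703, -0.079, 0.08, 0.703]
ft_force: [0.6, -0.6, 0.6]
grip_width: 0.0872
```

```bash
python3 -c "
from h import *
to([.4335,-.347,.013],102.85)
im=eyes.camera('side');crop('side',im,(350,120,440,220),6,'pics/s12.png')
"
```

```text
t 12.68 pos [ 0.4286 -0.3452  0.057 ] jaw 102.91 tilt 0.02 q [-0.88  0.68  1.75  0.    0.71 -2.68] w 0.0872 F [ 0.6 -0.6  0.6]
turn deg 0.06 units 0.0003 shift units [ 0.044  0.44  -0.028]
```

View pics/s12.png

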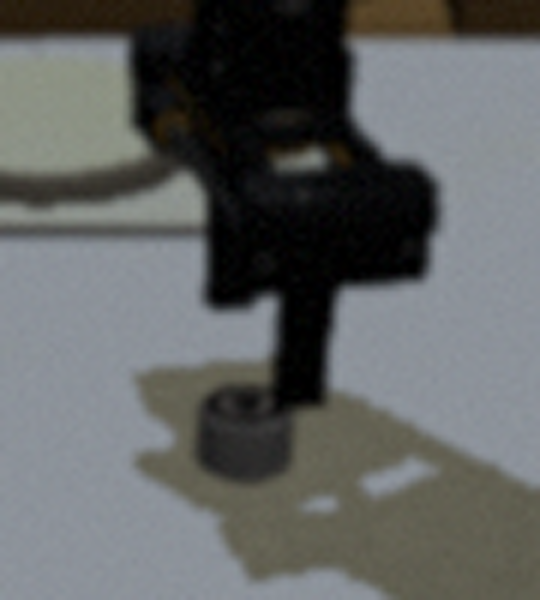

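>>> play_rows:
  series:
    - [1,0.044,0.1,-0.02,0,0,0]
    - [1,0,0.13,0,0,0,0]
    - [1,0,0.12,0,0,0,0]
    - [1,0,0.09,0,0,0,0]
    - [0.6,0,0,0,0,0,0]
    - [0.2,0,0,0,0,0,0]
    - [0.2,0,0,0,0,0,0]
    - [0.2,0,0,0,0,0,0]
    - [0.2,0,0,0,0,0,0]
    - [0.2,0,0,0,0,0,0]
    - [0.2,0,0,0,0,0,0]
    - [0.2,0,0,0,0,0,0]

```text
time: 13.73
position: [0.4334, -0.3474, 0.0127]
tool_rot: [0.703, 0.079, -0.079, -0.702]
ft_force: [-0.2, 0.1, 0.8]
grip_width: 0.0416
```

>>> play_rows:
  series:
    - [0.2,0,0,0,0,0,0]
    - [0.2,0,0,0,0,0,0]

```text
time: 13.9
position: [0.4334, -0.3474, 0.0126]
tool_rot: [0.703, 0.079, -0.079, -0.702]
ft_force: [0.1, -0.0, 1.6]
grip_width: 0.0415
```

```bash
python3 -c "
from h import *
to([.5427,.1243,.12],102.85)
im=eyes.camera('side');crop('side',im,(350,120,440,220),6,'pics/s13.png')
"
```

```text
t 13.9 pos [ 0.4334 -0.3474  0.0126] jaw 102.85 tilt 0.06 q [-0.88  0.76  1.75 -0.    0.63 -2.67] w 0.0415 F [ 0.1 -0.   1.6]
turn deg 0.0 units 0.0 shift units [ 2.115 -1.077  4.354]
```

View pics/s13.png

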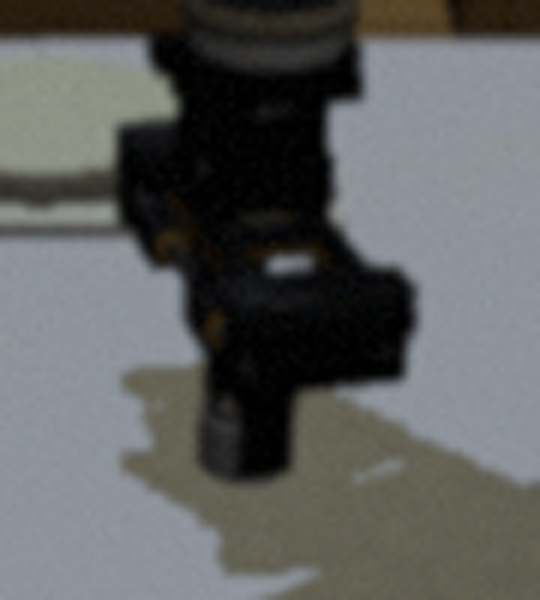

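>>> play_rows:
  series:
    - [0.2,0,-0.1,0,0,0,0]
    - [0.2,0,-0.25,0,0,0,0]
    - [0.2,0,-0.35,0,0,0,0]
    - [0.2,0.1,-0.3,0.1,0,0,0]
    - [0.2,0.15,-0.08,0.3,0,0,0]
    - [0.2,0.15,0,0.32,0,0,0]
    - [0.2,0.15,0,0.32,0,0,0]
    - [0.2,0.15,0,0.32,0,0,0]
    - [0.2,0.15,0,0.32,0,0,0]
    - [0.2,0.15,0,0.32,0,0,0]
    - [0.2,0.15,0,0.32,0,0,0]
    - [0.2,0.15,0,0.32,0,0,0]

```text
time: 14.95
position: [0.5006, -0.0587, 0.1207]
tool_rot: [-0.702, -0.079, 0.079, 0.703]
ft_force: [0.8, -0.1, -0.7]
grip_width: 0.0408
```

>>> play_rows:
  series:
    - [0.2,0.15,0,0.32,0,0,0]
    - [0.2,0.15,0,0.32,0,0,0]
    - [0.2,0.15,0,0.32,0,0,0]
    - [0.2,0.15,0,0.32,0,0,0]
    - [0.2,0.15,0,0.3,0,0,0]
    - [0.2,0.1,0,0.15,0,0,0]
    - [0.2,0,0,0,0,0,0]
    - [0.2,0,0,0,0,0,0]
    - [0.2,0,0,0,0,0,0]
    - [0.2,0,0,0,0,0,0]

```text
time: 15.78
position: [0.5448, 0.1258, 0.1203]
tool_rot: [0.703, 0.078, -0.079, -0.703]
ft_force: [0.5, 0.9, -1.9]
grip_width: 0.0411
```

```bash
python3 -c "
from h import *
to([.5427,.1240,.055],102.85)
im=eyes.camera('side');crop('side',im,(270,220,400,345),6,'pics/s14.png')
"
```

```text
t 15.78 pos [0.5448 0.1258 0.1203] jaw 102.78 tilt 0.08 q [ 0.03  0.59  1.69 -0.    0.86 -1.77] w 0.0411 F [ 0.5  0.9 -1.9]
turn deg -0.07 units -0.0004 shift units [-0.024  0.653 -0.013]
```

View pics/s14.png

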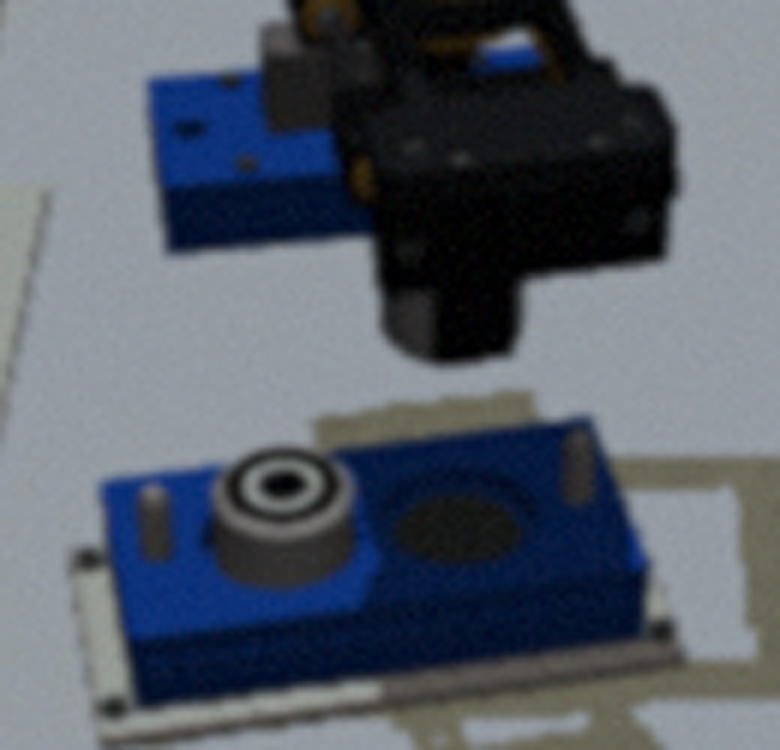

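>>> play_rows:
  series:
    - [0.2,-0.024,0.1,-0.013,0,0,0]
    - [0.2,0,0.15,0,0,0,0]
    - [0.2,0,0.15,0,0,0,0]
    - [0.2,0,0.15,0,0,0,0]
    - [0.2,0,0.09,0,0,0,0]
    - [0.2,0,0,0,0,0,0]
    - [0.2,0,0,0,0,0,0]
    - [0.2,0,0,0,0,0,0]

```text
time: 16.5
position: [0.5441, 0.1247, 0.0569]
tool_rot: [0.703, 0.079, -0.079, -0.703]
ft_force: [-0.0, -0.6, -2.1]
grip_width: 0.0411
```

```bash
python3 -c "
from h import *
to([.5427,.1240,.041],102.85)
"
```

```text
t 16.5 pos [0.5441 0.1247 0.0569] jaw 102.82 tilt 0.06 q [ 0.03  0.69  1.73 -0.    0.72 -1.77] w 0.0411 F [-0.  -0.6 -2.1]
turn deg -0.03 units -0.0002 shift units [-0.015  0.159 -0.004]
```

>>> play_rows:
  series:
    - [0.2,-0.01,0.04,0,0,0,0]
    - [0.2,0,0.04,0,0,0,0]
    - [0.2,0,0.04,0,0,0,0]
    - [0.2,0,0.02,0,0,0,0]
    - [0.2,0,0.02,0,0,0,0]
    - [0.2,0,0,0,0,0,0]
    - [0.2,0,0,0,0,0,0]

```text
time: 17.08
position: [0.5423, 0.125, 0.0418]
tool_rot: [0.703, 0.079, -0.079, -0.703]
ft_force: [-2.3, 0.5, 10.0]
grip_width: 0.0411
```

```bash
python3 -c "
from h import *
to([.5427,.1240,.041],102.85)
im=eyes.camera('side');crop('side',im,(270,220,400,345),6,'pics/s15.png')
"
```

```text
t 17.08 pos [0.5423 0.125  0.0418] jaw 102.88 tilt 0.01 q [ 0.03  0.71  1.74 -0.    0.69 -1.77] w 0.0411 F [-2.3  0.5 10. ]
turn deg 0.03 units 0.0002 shift units [ 0.001  0.008 -0.01 ]
```

View pics/s15.png

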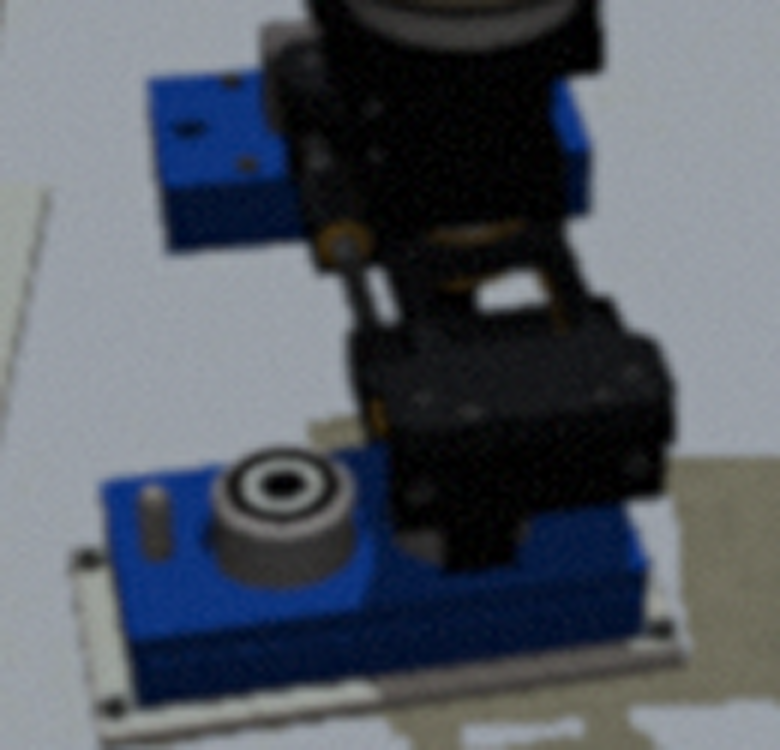

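>>> play_rows:
  series:
    - [0.8,0,0,0,0,0,0]
    - [0.8,0,0,0,0,0,0]
    - [0.8,0,0,0,0,0,0]
    - [0.8,0,-0.05,0,0,0,0]
    - [0.8,0,-0.1,0,0,0,0]
    - [0.8,0,-0.2,0,0,0,0]
    - [1,0,-0.3,0,0,0,0]
    - [1,0,-0.2,-0.1,0,0,0]
    - [1,0,0,-0.3,0,0,0]
    - [1,0,0,-0.3,0,0.016,0]
    - [1,0,0,0,0,0,0]
    - [1,0,0,0,0,0,0]

```text
time: 18.13
position: [0.5586, 0.0556, 0.126]
tool_rot: [-0.704, -0.061, 0.06, 0.705]
ft_force: [-0.6, 0.6, 0.5]
grip_width: 0.0867
```

```bash
python3 -c "
from h import *
to([.5787,-.1025,.09],99.9)
im=eyes.camera('side');crop('side',im,(270,220,400,345),6,'pics/s16.png')
print(proj('side',[[.5427,.124,.056],[.595,.136,.056]]))
"
```

```text
t 18.13 pos [0.5586 0.0556 0.126 ] jaw 99.84 tilt 0.06 q [-0.1   0.58  1.69  0.    0.88 -1.84] w 0.0867 F [-0.6  0.6  0.5]
turn deg -0.06 units -0.0003 shift units [-0.075  0.36  -1.592]
[[345.50841761 296.032185  ]
 [315.7864922  300.01918554]]
```

View pics/s16.png

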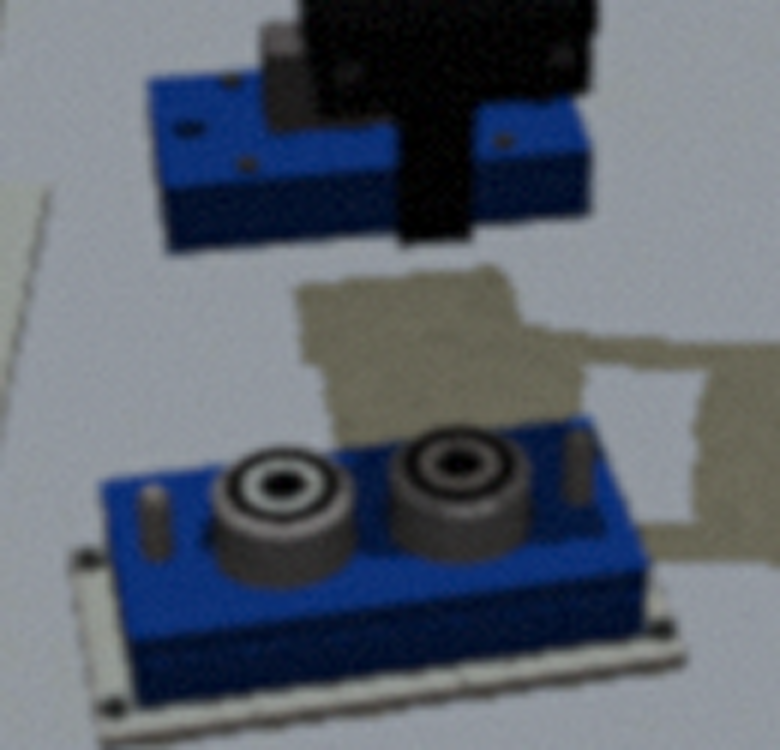

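>>> play_rows:
  series:
    - [1,-0.015,0,-0.3,0,0,0]
    - [1,-0.015,0,-0.35,0,0,0]
    - [1,-0.015,0,-0.35,0,0,0]
    - [1,-0.015,0.1,-0.35,0,0,0]
    - [1,-0.015,0.15,-0.24,0,0,0]
    - [1,0,0.1,0,0,0,0]
    - [1,0,0,0,0,0,0]
    - [1,0,0,0,0,0,0]
    - [1,0,0,0,0,0,0]
    - [1,0,0,0,0,0,0]

```text
time: 19.02
position: [0.5784, -0.0995, 0.091]
tool_rot: [-0.704, -0.062, 0.062, 0.704]
ft_force: [0.1, -0.3, -0.0]
grip_width: 0.0868
```

```bash
python3 -c "
from h import *
to([.5787,-.1025,.034],99.9)
im=eyes.camera('side');crop('side',im,(280,160,400,270),6,'pics/s17.png')
"
```

```text
t 19.02 pos [ 0.5784 -0.0995  0.091 ] jaw 100.11 tilt 0.03 q [-0.36  0.66  1.64  0.    0.84 -2.11] w 0.0868 F [ 0.1 -0.3 -0. ]
turn deg 0.21 units 0.0012 shift units [-0.002  0.57  -0.03 ]
```

View pics/s17.png

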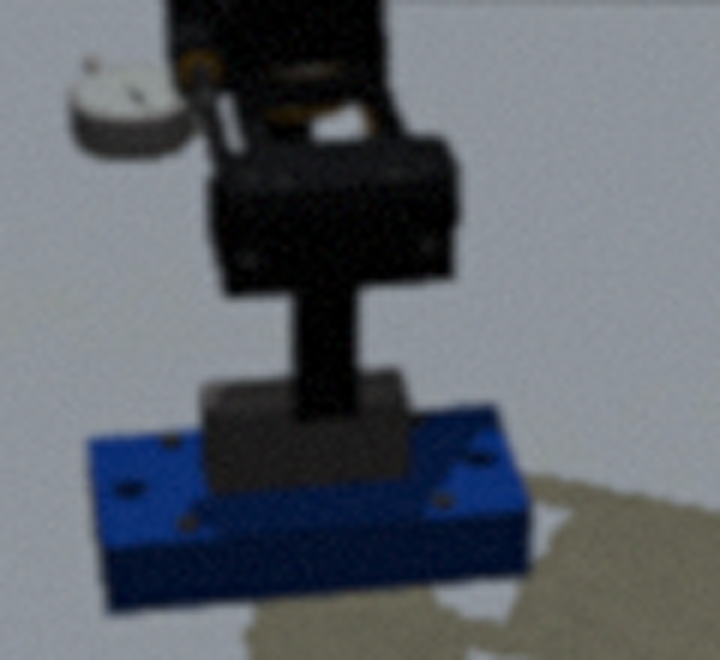

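>>> play_rows:
  grip_force: 50
  series:
    - [1,0,0.1,-0.025,0,0.001,0]
    - [1,0,0.15,0,0,0,0]
    - [1,0,0.15,0,0,0,0]
    - [1,0,0.1,0,0,0,0]
    - [0.6,0,0.06,0,0,0,0]
    - [0,0,0,0,0,0,0]
    - [0,0,0,0,0,0,0]
    - [0,0,0,0,0,0,0]
    - [0,0,0,0,0,0,0]
    - [0,0,0,0,0,0,0]
    - [0,0,0,0,0,0,0]
    - [0,0,0,0,0,0,0]

```text
time: 20.07
position: [0.5789, -0.1038, 0.0348]
tool_rot: [0.705, 0.061, -0.06, -0.704]
ft_force: [-0.3, -1.0, -0.2]
grip_width: 0.0414
```

>>> play_rows:
  series:
    - [0,0,0,0,0,0,0]
    - [0,0,0,0,0,0,0]
    - [0,0,0,0,0,0,0]
    - [0,0,0,0,0,0,0]

```text
time: 20.4
position: [0.5788, -0.1038, 0.0344]
tool_rot: [0.705, 0.06, -0.06, -0.704]
ft_force: [-0.1, -0.9, 1.4]
grip_width: 0.0216
```

```bash
python3 -c "
from h import *
to([.5690,.1302,.14],102.85)
im=eyes.camera('side');crop('side',im,(280,160,400,270),6,'pics/s18.png')
"
```

```text
t 20.4 pos [ 0.5788 -0.1038  0.0344] jaw 99.8 tilt 0.01 q [-0.37  0.75  1.66 -0.    0.73 -2.11] w 0.0216 F [-0.1 -0.9  1.4]
turn deg -3.05 units -0.017 shift units [ 0.425 -1.056  2.303]
```

View pics/s18.png

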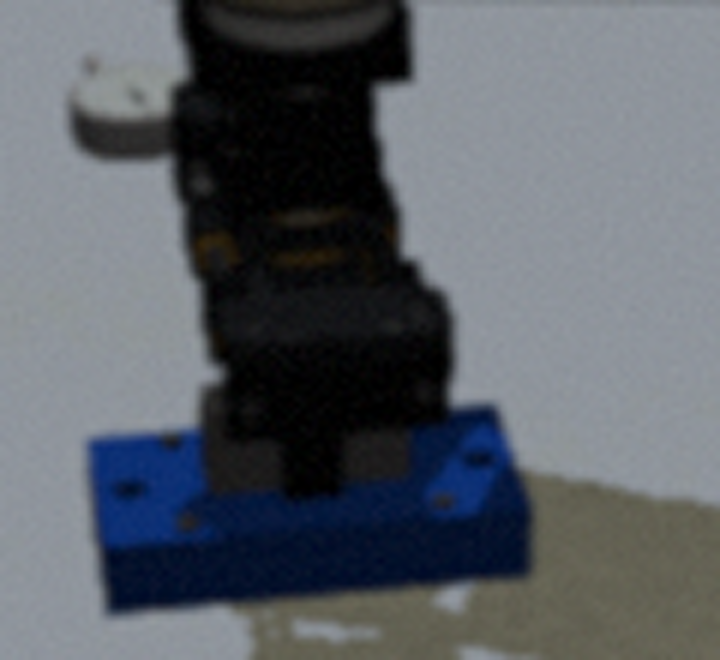

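>>> play_rows:
  series:
    - [0,0,-0.05,0,0,0,0]
    - [0,0,-0.15,0,0,0,0]
    - [0,0,-0.25,0,0,0,0]
    - [0,0,-0.25,0,0,-0.009,0]
    - [0,0,-0.2,0.1,0,-0.008,0]
    - [0,0.04,-0.1,0.15,0,0,0]
    - [0,0.05,0,0.25,0,0,0]
    - [0,0.05,0,0.25,0,0,0]
    - [0,0.05,0,0.25,0,0,0]
    - [0,0.05,0,0.25,0,0,0]
    - [0,0.05,0,0.25,0,0,0]
    - [0,0.05,0,0.25,0,0,0]

```text
time: 21.45
position: [0.5721, 0.0758, 0.134]
tool_rot: [-0.703, -0.079, 0.08, 0.703]
ft_force: [-0.4, -0.5, -2.8]
grip_width: 0.0213
```

>>> play_rows:
  series:
    - [0,0.04,0,0.25,0,0,0]
    - [0,0.03,0,0.2,0,0,0]
    - [0,0.015,0,0.1,0,0,0]
    - [0,0,0,0,0,0,0]
    - [0,0,0,0,0,0,0]
    - [0,0,0,0,0,0,0]
    - [0,0,0,0,0,0,0]
    - [0,0,0,0,0,0,0]

```text
time: 22.12
position: [0.5694, 0.1287, 0.1343]
tool_rot: [0.703, 0.079, -0.079, -0.703]
ft_force: [0.4, -0.3, -3.7]
grip_width: 0.0214
```

```bash
python3 -c "
from h import *
to([.5690,.1302,.11],102.85)
im=eyes.camera('side');crop('side',im,(265,205,405,345),5,'pics/s19.png')
im=eyes.camera('top');crop('top',im,(190,200,320,330),5,'pics/t19.png')
"
```

```text
t 22.12 pos [0.5694 0.1287 0.1343] jaw 102.76 tilt 0.02 q [ 0.03  0.59  1.62 -0.    0.93 -1.76] w 0.0214 F [ 0.4 -0.3 -3.7]
turn deg -0.09 units -0.0005 shift units [-0.001  0.243  0.015]
```

View pics/s19.png

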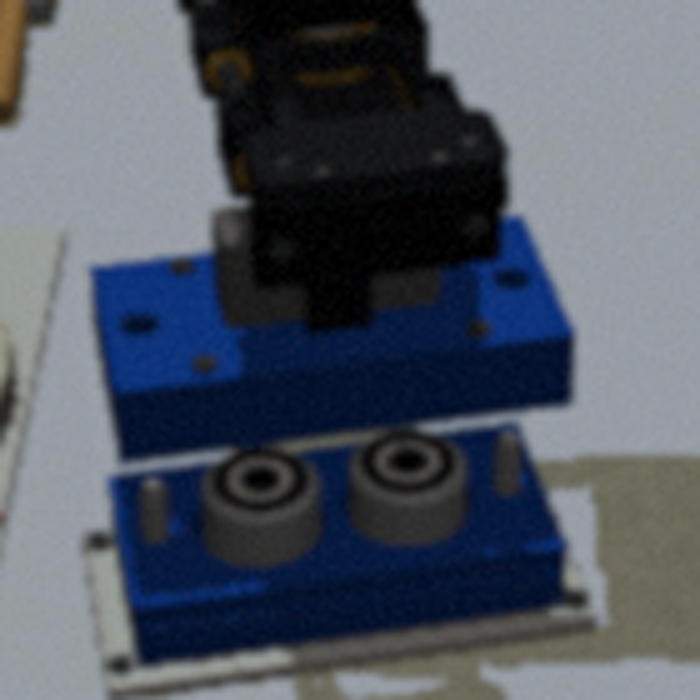

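View pics/t19.png

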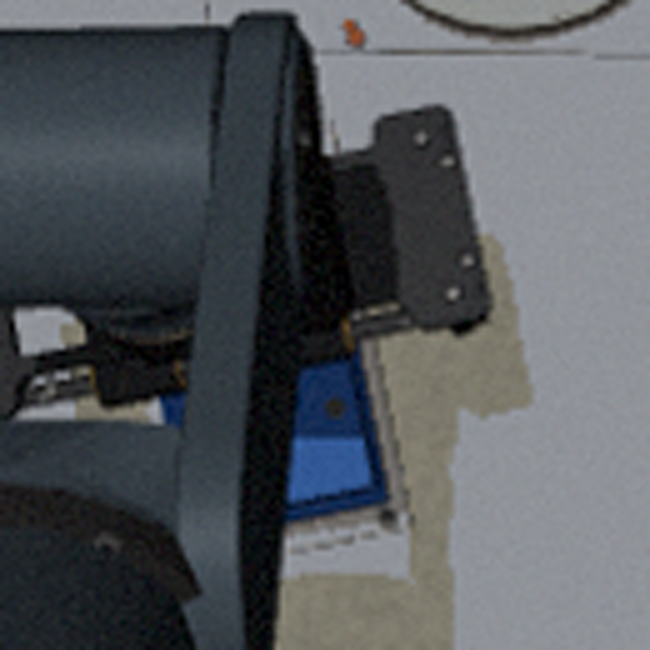

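```bash
python3 -c "
from h import *
s=lambda u:(np.array(u,float)+.5)/5-.5+(265,205)
h=plane('side',s([(139,324),(513,279)]),.1298); t=plane('side',s([(152,484),(508,436)]),.062)
for v in(h,t): d=v[1]-v[0];print(v.round(4).tolist(),v.mean(0).round(4),np.linalg.norm(d).round(4),np.degrees(np.arctan2(d[1],d[0])).round(2))
print(proj('side',[[.5690+.064*.975,.1302+.064*.2224,.062],[.5690-.064*.975,.1302-.064*.2224,.062]]),s([(152,484),(508,436)]))
"
```

```text
[[0.6314, 0.145, 0.1298], [0.506, 0.1172, 0.1298]] [0.5687 0.1311 0.1298] 0.1285 -167.5
[[0.6304, 0.1475, 0.062], [0.506, 0.1188, 0.062]] [0.5682 0.1332 0.062 ] 0.1277 -166.98
[[294.62130349 300.23453932]
 [365.81732883 290.79568534]] [[295.  301.4]
 [366.2 291.8]]
```

>>> play_rows:
  series:
    - [0,0,0.05,0.017,0,-0.0015,0]
    - [0,0,0.1,0,0,0,0]
    - [0,0,0.1,0,0,0,0]
    - [0,0,0.07,0,0,0,0]
    - [0,0,0,0,0,0,0]
    - [0,0,0,0,0,0,0]
    - [0,0,0,0,0,0,0]
    - [0,0,0,0,0,0,0]

```text
time: 22.88
position: [0.5693, 0.1318, 0.1026]
tool_rot: [0.702, 0.081, -0.081, -0.702]
ft_force: [-0.0, 0.5, -2.9]
grip_width: 0.0215
```

```bash
python3 -c "
from h import *
to([.5690,.1302,.0725],103)
im=eyes.camera('side');crop('side',im,(265,225,405,345),5,'pics/s20.png')
"
```

```text
t 22.88 pos [0.5693 0.1318 0.1026] jaw 103.13 tilt 0.05 q [ 0.04  0.64  1.64 -0.    0.86 -1.76] w 0.0215 F [-0.   0.5 -2.9]
turn deg 0.13 units 0.0007 shift units [-0.006  0.301 -0.015]
```

View pics/s20.png

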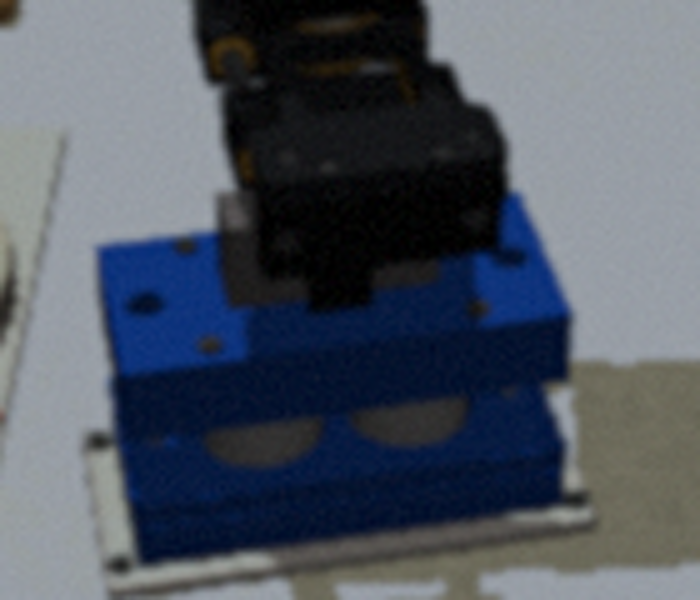

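```bash
python3 -c "
from h import *
s=lambda u:(np.array(u,float)+.5)/5-.5+(265,225)
h=plane('side',s([(146,303),(510,257)]),.0981)
d=h[1]-h[0];print(h.round(4).tolist(),h.mean(0).round(4),np.linalg.norm(d).round(4),np.degrees(np.arctan2(d[1],d[0])).round(2))
to([.5690,.1302,.0725],103)
"
```

```text
[[0.6305, 0.1476, 0.0981], [0.5062, 0.1196, 0.0981]] [0.5684 0.1336 0.0981] 0.1274 -167.34
t 22.93 pos [0.5692 0.1317 0.1027] jaw 103.13 tilt 0.06 q [ 0.04  0.64  1.64 -0.    0.86 -1.76] w 0.0215 F [-0.4  1.  -2.4]
turn deg 0.13 units 0.0007 shift units [-0.006  0.302 -0.014]
```

>>> play_rows:
  series:
    - [0,0,0.03,-0.007,0,0,0]
    - [0,0,0.03,0,0,0,0]
    - [0,0,0.03,0,0,0,0]
    - [0,0,0,0,0,0,0]
    - [0,0,0,0,0,0,0]

```text
time: 23.35
position: [0.5687, 0.131, 0.093]
tool_rot: [-0.702, -0.081, 0.081, 0.702]
ft_force: [0.5, 0.0, -3.7]
grip_width: 0.0214
```

```bash
python3 -c "
from h import *
to([.5690,.1302,.0725],103)
"
```

```text
t 23.35 pos [0.5687 0.131  0.093 ] jaw 103.13 tilt 0.04 q [ 0.04  0.65  1.65  0.    0.84 -1.76] w 0.0214 F [ 0.5  0.  -3.7]
turn deg 0.13 units 0.0007 shift units [ 0.001  0.205 -0.009]
```

>>> play_rows:
  series:
    - [0,0,0.03,0,0,0,0]
    - [0,0,0.03,0,0,0,0]
    - [0,0,0.03,0,0,0,0]
    - [0,0,0,0,0,0,0]
    - [0,0,0,0,0,0,0]

```text
time: 23.77
position: [0.5688, 0.131, 0.084]
tool_rot: [-0.702, -0.081, 0.081, 0.702]
ft_force: [-0.6, -1.0, -3.2]
grip_width: 0.0216
```

```bash
python3 -c "
from h import *
to([.5690,.1302,.0725],103)
"
```

```text
t 23.77 pos [0.5688 0.131  0.084 ] jaw 103.13 tilt 0.04 q [ 0.04  0.67  1.65 -0.    0.82 -1.76] w 0.0216 F [-0.6 -1.  -3.2]
turn deg 0.13 units 0.0007 shift units [ 0.001  0.115 -0.008]
```

Both holes have gone over the dowels without side force. I'll continue to seating.

>>> play_rows:
  series:
    - [0,0,0.03,0,0,0,0]
    - [0,0,0.03,0,0,0,0]
    - [0,0,0.02,0,0,0,0]
    - [0,0,0.015,0,0,0,0]
    - [0,0,0,0,0,0,0]
    - [0,0,0,0,0,0,0]

```text
time: 24.27
position: [0.5689, 0.131, 0.0747]
tool_rot: [-0.702, -0.081, 0.081, 0.702]
ft_force: [0.8, 0.3, -3.3]
grip_width: 0.0216
```

>>> play_rows:
  series:
    - [0,0,0.01,0,0,0,0]
    - [0,0,0.005,0,0,0,0]
    - [0,0,0,0,0,0,0]
    - [0,0,0,0,0,0,0]

```text
time: 24.6
position: [0.569, 0.131, 0.0734]
tool_rot: [0.702, 0.081, -0.081, -0.702]
ft_force: [0.5, 0.6, -2.7]
grip_width: 0.0215
```

>>> play_rows:
  series:
    - [0,0,0.01,0,0,0,0]
    - [0,0,0,0,0,0,0]
    - [0,0,0,0,0,0,0]

```text
time: 24.85
position: [0.5691, 0.131, 0.0724]
tool_rot: [0.702, 0.081, -0.081, -0.702]
ft_force: [0.8, -0.5, -2.2]
grip_width: 0.022
```

>>> play_rows:
  series:
    - [0,0,0.007,0,0,0,0]
    - [0,0,0,0,0,0,0]
    - [0,0,0,0,0,0,0]

```text
time: 25.1
position: [0.5691, 0.131, 0.0723]
tool_rot: [0.703, 0.081, -0.081, -0.702]
ft_force: [-1.7, 0.2, 3.7]
grip_width: 0.0212
```

>>> play_rows:
  series:
    - [0,0,0.006,0,0,0,0]
    - [0,0,0,0,0,0,0]
    - [0,0,0,0,0,0,0]
    - [0,0,0,0,0,0,0]

```text
time: 25.43
position: [0.5691, 0.131, 0.0724]
tool_rot: [0.703, 0.081, -0.081, -0.702]
ft_force: [-2.5, -0.7, 9.2]
grip_width: 0.0215
```

```bash
python3 -c "
from h import *
to([.5690,.1302,.0725],103)
im=eyes.camera('side');crop('side',im,(265,235,405,345),5,'pics/s21.png')
print(robot.get_obs()['ft_force'])
"
```

```text
t 25.43 pos [0.5691 0.131  0.0724] jaw 103.13 tilt 0.05 q [ 0.04  0.69  1.66 -0.    0.8  -1.76] w 0.0215 F [-2.5 -0.7  9.2]
turn deg 0.13 units 0.0007 shift units [-0.003 -0.001 -0.008]
[-2.30493399 -0.60947513  7.91264875]
```

View pics/s21.png

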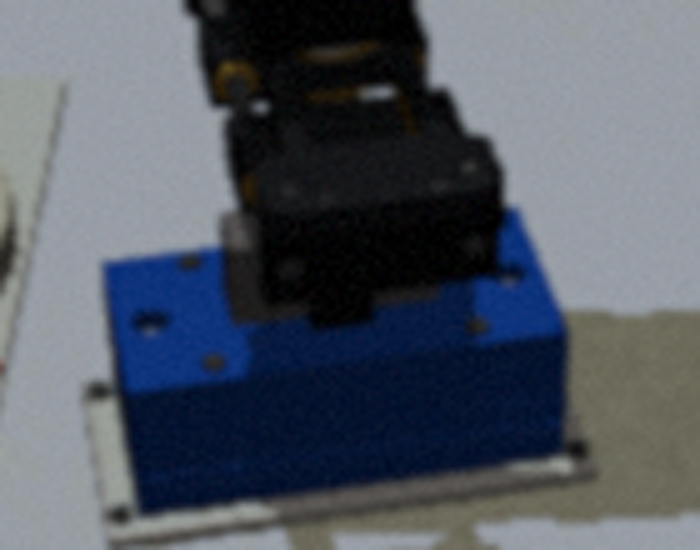

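>>> play_rows:
  series:
    - [0,0,0.007,0,0,0,0]
    - [0,0,0,0,0,0,0]
    - [0,0,0,0,0,0,0]
    - [0,0,0,0,0,0,0]
    - [0,0,0,0,0,0,0]

```text
time: 25.9
position: [0.5692, 0.131, 0.0723]
tool_rot: [0.703, 0.081, -0.081, -0.702]
ft_force: [-3.4, -0.9, 12.8]
grip_width: 0.0217
```

>>> play_rows:
  series:
    - [0,0,0,0,0,0,0]
    - [0,0,0,0,0,0,0]
    - [0,0,0,0,0,0,0]

```text
time: 26.15
position: [0.5691, 0.131, 0.0723]
tool_rot: [0.703, 0.081, -0.081, -0.702]
ft_force: [-3.1, -1.8, 13.6]
grip_width: 0.0213
```

```bash
python3 -c "
from h import *
to([.5690,.1302,.0725],103)
im=eyes.camera('top');crop('top',im,(0,80,640,400),1.2,'pics/t22.png')
im=eyes.camera('side');cv2.imwrite('pics/s22.png',im[...,::-1])
for i in range(3): eyes.camera('side');print(robot.get_obs()['ft_force'].round(1))
"
```

```text
t 26.15 pos [0.5691 0.131  0.0723] jaw 103.14 tilt 0.06 q [ 0.04  0.69  1.66 -0.    0.8  -1.76] w 0.0213 F [-3.1 -1.8 13.6]
turn deg 0.14 units 0.0008 shift units [-0.003 -0.002 -0.008]
[-4.8 -1.2 12.4]
[-3.9  0.1 12.5]
[-4.7  0.1 12.8]
```

View pics/s22.png

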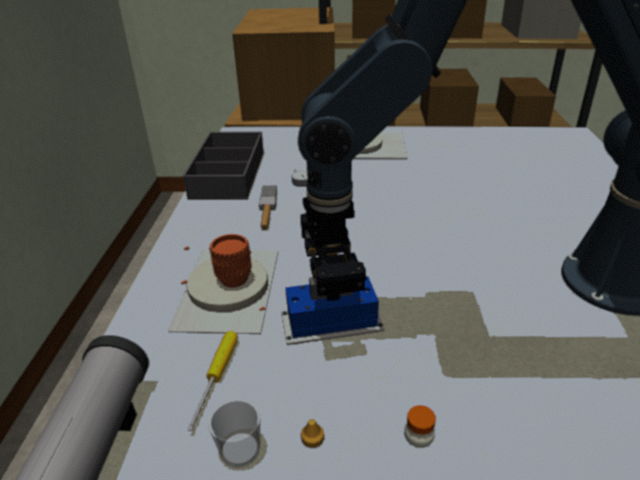

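>>> play_rows:
  series:
    - [0,0,0.004,0,0,0,0]
    - [0,0,0,0,0,0,0]
    - [0,0,0,0,0,0,0]
    - [0,0,0,0,0,0,0]
    - [0,0,0,0,0,0,0]
    - [0,0,0,0,0,0,0]

```text
time: 26.9
position: [0.5692, 0.131, 0.0723]
tool_rot: [0.703, 0.081, -0.081, -0.702]
ft_force: [-4.1, -0.8, 14.4]
grip_width: 0.0214
```

```bash
python3 -c "
from h import *
for i in range(3): eyes.camera('side');o=robot.get_obs();print(o['ft_force'].round(1),o['position'].round(4),o['grip_width'],o['time'])
ticket.hand_in()
"
```

```text
[-3.7  0.1 14.8] [0.5692 0.131  0.0724] 0.021631517095410183 26.95
[-5.  -1.1 15.3] [0.5691 0.131  0.0723] 0.021418546255631356 27.0
[-3.5 -1.1 14.6] [0.5692 0.131  0.0724] 0.02157398642195937 27.05
the job is handed in; nothing more can be done
```

Both bearings are in their pockets, the cover is on the dowels and looks flush. I handed the job in at about 27 s, still gripping the rib and pressing down.

**Last checks**
- **Press:** the wrist force read about 15 N upwards, which with the cover's weight of about 3 N makes roughly 18 N of cover on the lower half.
- **Grip:** the grip was set to 50 N, and the fingers stood 21.5 mm apart on the 22 mm rib.
- **Cover:** the tool came to rest 38 mm above its height when I gripped the rib on the table, matching the 38 mm parting face. The side picture shows no gap and the dowels inside both holes.
- **Bearings:** before the cover went on, both stood at the seated height in the side view, about 1 px from the prediction.
- **Other objects:** they look unmoved in the last side picture. The arm hid most of the gauge there.

**What went wrong or disagreed**
- **Fingertip position:** the fingertips turned out to be about level with the reported tool position, not 25 mm ahead of it. My first close on bearing A shut over its top without moving it. I then set all gripping heights from the pictures.
- **First lowering:** bearing A came down about 4.5 mm off and touched the parting face lightly (about 3 N). I lifted it, corrected the position and seated it.
- **Camera readings:** the two cameras disagreed by up to about 5 mm in y for the loose parts. The jaws centred those parts in that direction when they closed.
- **Side force:** a sideways force of about 4 N remained at the end while pressing.

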